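Fit idler rollers to a clamped roller bar with push nuts

TASK

First turn the jack's knob until its plate just touches the underside of the free end of the roller bar, so that the bar can bear being pressed on. Then stand every white roller on a shaft of the bar, one to a shaft, and press a toothed push nut straight down each of those shafts until it sits tight and level on the roller. Leave the jack in place and do not disturb the screwdriver, tin and bottle.

Things in the scene. Friction and masses are not known exactly. Their poses are not given: they have to be found in the camera images.
- roller1: White plastic idler roller: a plain tube 58 mm across and 60 mm tall with a 28 mm bore right through, standing upright on the bench at the start. Origin: centre of its underside, z up along the bore. Mass about 130 g. All rollers are alike and fit any shaft with 3 mm play all round; in some runs one is absent.
- roller2: White plastic idler roller: a plain tube 58 mm across and 60 mm tall with a 28 mm bore right through, standing upright on the bench at the start. Origin: centre of its underside, z up along the bore. Mass about 130 g. All rollers are alike and fit any shaft with 3 mm play all round; in some runs one is absent.
- roller3: White plastic idler roller: a plain tube 58 mm across and 60 mm tall with a 28 mm bore right through, standing upright on the bench at the start. Origin: centre of its underside, z up along the bore. Mass about 130 g. All rollers are alike and fit any shaft with 3 mm play all round; in some runs one is absent.
- roller4: White plastic idler roller: a plain tube 58 mm across and 60 mm tall with a 28 mm bore right through, standing upright on the bench at the start. Origin: centre of its underside, z up along the bore. Mass about 130 g. All rollers are alike and fit any shaft with 3 mm play all round; in some runs one is absent.
- nut1: Steel push nut: flat ring 62 mm across, 16 mm tall, star teeth around the 19 mm hole; lies flat on the bench at the start. Origin: centre of its underside, z up along the hole. Grip its rim across 62 mm. Pushing it along a shaft either way takes 8 to 20 N; it stays where it is left. About 60 g. Nuts are alike; one may be left over.
- nut2: Steel push nut: flat ring 62 mm across, 16 mm tall, star teeth around the 19 mm hole; lies flat on the bench at the start. Origin: centre of its underside, z up along the hole. Grip its rim across 62 mm. Pushing it along a shaft either way takes 8 to 20 N; it stays where it is left. About 60 g. Nuts are alike; one may be left over.
- nut3: Steel push nut: flat ring 62 mm across, 16 mm tall, star teeth around the 19 mm hole; lies flat on the bench at the start. Origin: centre of its underside, z up along the hole. Grip its rim across 62 mm. Pushing it along a shaft either way takes 8 to 20 N; it stays where it is left. About 60 g. Nuts are alike; one may be left over.
- nut4: Steel push nut: flat ring 62 mm across, 16 mm tall, star teeth around the 19 mm hole; lies flat on the bench at the start. Origin: centre of its underside, z up along the hole. Grip its rim across 62 mm. Pushing it along a shaft either way takes 8 to 20 N; it stays where it is left. About 60 g. Nuts are alike; one may be left over.
- shaft1_foot (a point): Foot of shaft 1 (nearest the clamp), on its axis at the top face of the aluminium bar (50 mm wide), 60 mm above the bench; z up, y along the bar towards the clamp. Plain upright steel shaft 22 mm thick, 90 mm long, top 14 mm tapered (tip 150 mm above the bench). Shafts are 85 mm apart. A roller on the bar leaves 30 mm of shaft; a nut fully down has its underside 60 mm above this point.
- shaft2_foot (a point): Foot of shaft 2 (second from the clamp), on its axis at the top face of the aluminium bar (50 mm wide), 60 mm above the bench; z up, y along the bar towards the clamp. Plain upright steel shaft 22 mm thick, 90 mm long, top 14 mm tapered (tip 150 mm above the bench). Shafts are 85 mm apart. A roller on the bar leaves 30 mm of shaft; a nut fully down has its underside 60 mm above this point.
- shaft3_foot (a point): Foot of shaft 3 (third from the clamp), on its axis at the top face of the aluminium bar (50 mm wide), 60 mm above the bench; z up, y along the bar towards the clamp. Plain upright steel shaft 22 mm thick, 90 mm long, top 14 mm tapered (tip 150 mm above the bench). Shafts are 85 mm apart. A roller on the bar leaves 30 mm of shaft; a nut fully down has its underside 60 mm above this point.
- shaft4_foot (a point): Foot of shaft 4 (nearest the jack), on its axis at the top face of the aluminium bar (50 mm wide), 60 mm above the bench; z up, y along the bar towards the clamp. Plain upright steel shaft 22 mm thick, 90 mm long, top 14 mm tapered (tip 150 mm above the bench). Shafts are 85 mm apart. A roller on the bar leaves 30 mm of shaft; a nut fully down has its underside 60 mm above this point.
- jack_knob (a joint): Turn of the jack's knob in rad, growing clockwise seen from above; clockwise raises the jack plate 15 mm a turn (2.39 mm per rad), and the knob stops hard when the plate bears on the bar (about 4.2 rad; it starts at 0.4 to 2.0). It stays where it is left.
- knob_grip (a point): Where to grip the jack's knob: on its vertical axis, 102 mm above the bench. The knob is a grey upright grip bar 60 mm long (along this point's x), 16 mm thick (along its y) and 30 mm tall (its top is 116 mm above the bench), turning with the joint, on a grey column 105 mm along the bar from shaft 4.
- jack_top (a point): Point on the top face of the jack's aluminium plate (75 x 88 mm, 8 mm thick), straight below bar_under. The plate moves straight up and down.
- bar_under (a point): Point on the underside of the roller bar near its free end, 46 mm above the bench; the jack plate is raised until jack_top meets it. z up.
- screwdriver: Bystander: a 200 mm screwdriver lying on the bench beyond the bar. Leave alone.
- tin: Bystander: a round aluminium tin, 94 mm across and 62 mm tall, at the left. Leave alone.
- oil_bottle: Bystander: a small amber bottle, 44 mm across and 90 mm tall, at the right. Leave alone.
There are look-alikes about, which are no part of the job. Leave any turquoise look-alike of the nut4 alone.

How it is judged:
On the way:
1. the jack plate touches the underside of the bar (z of jack_top in the frame of bar_under above -0.0012 m), for 0.3 s.
At the end, for the whole second after the job is handed in: Jack plate within 1.2 mm of the bar. Each roller present stands on a shaft: foot within 3 mm of the bar, tilt under 0.1 rad, within 6 mm of the axis; a push nut lies on it: within 2.5 mm of its top and 8 mm of its axis, tilt under 0.08 rad. All at rest (z of jack_top in the frame of bar_under above -0.0012 m and ((horizontal distance between roller1 and shaft1_foot below 0.006 m and z of roller1 in the frame of shaft1_foot between -0.003 and 0.003 m and angle between roller1's own z axis and vertical below 0.1 rad) or (horizontal distance between roller1 and shaft2_foot below 0.006 m and z of roller1 in the frame of shaft2_foot between -0.003 and 0.003 m and angle between roller1's own z axis and vertical below 0.1 rad) or (horizontal distance between roller1 and shaft3_foot below 0.006 m and z of roller1 in the frame of shaft3_foot between -0.003 and 0.003 m and angle between roller1's own z axis and vertical below 0.1 rad) or (horizontal distance between roller1 and shaft4_foot below 0.006 m and z of roller1 in the frame of shaft4_foot between -0.003 and 0.003 m and angle between roller1's own z axis and vertical below 0.1 rad)) and ((horizontal distance between nut1 and roller1 below 0.008 m and z of nut1 in the frame of roller1 between 0.057 and 0.0625 m and angle between nut1's own z axis and vertical below 0.08 rad) or (horizontal distance between nut2 and roller1 below 0.008 m and z of nut2 in the frame of roller1 between 0.057 and 0.0625 m and angle between nut2's own z axis and vertical below 0.08 rad) or (horizontal distance between nut3 and roller1 below 0.008 m and z of nut3 in the frame of roller1 between 0.057 and 0.0625 m and angle between nut3's own z axis and vertical below 0.08 rad) or (horizontal distance between nut4 and roller1 below 0.008 m and z of nut4 in the frame of roller1 between 0.057 and 0.0625 m and angle between nut4's own z axis and vertical below 0.08 rad)) and ((horizontal distance between roller2 and shaft1_foot below 0.006 m and z of roller2 in the frame of shaft1_foot between -0.003 and 0.003 m and angle between roller2's own z axis and vertical below 0.1 rad) or (horizontal distance between roller2 and shaft2_foot below 0.006 m and z of roller2 in the frame of shaft2_foot between -0.003 and 0.003 m and angle between roller2's own z axis and vertical below 0.1 rad) or (horizontal distance between roller2 and shaft3_foot below 0.006 m and z of roller2 in the frame of shaft3_foot between -0.003 and 0.003 m and angle between roller2's own z axis and vertical below 0.1 rad) or (horizontal distance between roller2 and shaft4_foot below 0.006 m and z of roller2 in the frame of shaft4_foot between -0.003 and 0.003 m and angle between roller2's own z axis and vertical below 0.1 rad)) and ((horizontal distance between nut1 and roller2 below 0.008 m and z of nut1 in the frame of roller2 between 0.057 and 0.0625 m and angle between nut1's own z axis and vertical below 0.08 rad) or (horizontal distance between nut2 and roller2 below 0.008 m and z of nut2 in the frame of roller2 between 0.057 and 0.0625 m and angle between nut2's own z axis and vertical below 0.08 rad) or (horizontal distance between nut3 and roller2 below 0.008 m and z of nut3 in the frame of roller2 between 0.057 and 0.0625 m and angle between nut3's own z axis and vertical below 0.08 rad) or (horizontal distance between nut4 and roller2 below 0.008 m and z of nut4 in the frame of roller2 between 0.057 and 0.0625 m and angle between nut4's own z axis and vertical below 0.08 rad)) and ((horizontal distance between roller3 and shaft1_foot below 0.006 m and z of roller3 in the frame of shaft1_foot between -0.003 and 0.003 m and angle between roller3's own z axis and vertical below 0.1 rad) or (horizontal distance between roller3 and shaft2_foot below 0.006 m and z of roller3 in the frame of shaft2_foot between -0.003 and 0.003 m and angle between roller3's own z axis and vertical below 0.1 rad) or (horizontal distance between roller3 and shaft3_foot below 0.006 m and z of roller3 in the frame of shaft3_foot between -0.003 and 0.003 m and angle between roller3's own z axis and vertical below 0.1 rad) or (horizontal distance between roller3 and shaft4_foot below 0.006 m and z of roller3 in the frame of shaft4_foot between -0.003 and 0.003 m and angle between roller3's own z axis and vertical below 0.1 rad)) and ((horizontal distance between nut1 and roller3 below 0.008 m and z of nut1 in the frame of roller3 between 0.057 and 0.0625 m and angle between nut1's own z axis and vertical below 0.08 rad) or (horizontal distance between nut2 and roller3 below 0.008 m and z of nut2 in the frame of roller3 between 0.057 and 0.0625 m and angle between nut2's own z axis and vertical below 0.08 rad) or (horizontal distance between nut3 and roller3 below 0.008 m and z of nut3 in the frame of roller3 between 0.057 and 0.0625 m and angle between nut3's own z axis and vertical below 0.08 rad) or (horizontal distance between nut4 and roller3 below 0.008 m and z of nut4 in the frame of roller3 between 0.057 and 0.0625 m and angle between nut4's own z axis and vertical below 0.08 rad)) and ((horizontal distance between roller4 and shaft1_foot below 0.006 m and z of roller4 in the frame of shaft1_foot between -0.003 and 0.003 m and angle between roller4's own z axis and vertical below 0.1 rad) or (horizontal distance between roller4 and shaft2_foot below 0.006 m and z of roller4 in the frame of shaft2_foot between -0.003 and 0.003 m and angle between roller4's own z axis and vertical below 0.1 rad) or (horizontal distance between roller4 and shaft3_foot below 0.006 m and z of roller4 in the frame of shaft3_foot between -0.003 and 0.003 m and angle between roller4's own z axis and vertical below 0.1 rad) or (horizontal distance between roller4 and shaft4_foot below 0.006 m and z of roller4 in the frame of shaft4_foot between -0.003 and 0.003 m and angle between roller4's own z axis and vertical below 0.1 rad)) and ((horizontal distance between nut1 and roller4 below 0.008 m and z of nut1 in the frame of roller4 between 0.057 and 0.0625 m and angle between nut1's own z axis and vertical below 0.08 rad) or (horizontal distance between nut2 and roller4 below 0.008 m and z of nut2 in the frame of roller4 between 0.057 and 0.0625 m and angle between nut2's own z axis and vertical below 0.08 rad) or (horizontal distance between nut3 and roller4 below 0.008 m and z of nut3 in the frame of roller4 between 0.057 and 0.0625 m and angle between nut3's own z axis and vertical below 0.08 rad) or (horizontal distance between nut4 and roller4 below 0.008 m and z of nut4 in the frame of roller4 between 0.057 and 0.0625 m and angle between nut4's own z axis and vertical below 0.08 rad)) and linear speed of each of roller1, roller2, roller3, roller4 below 0.02 m/s); the robot touches nothing.
It fails at once if a push nut is pressed on while the jack plate is more than 3 mm below the bar (z of jack_top in the frame of bar_under below -0.003 m and ((horizontal distance between nut1 and shaft1_foot below 0.006 m and z of nut1 in the frame of shaft1_foot below 0.076 m) or (horizontal distance between nut1 and shaft2_foot below 0.006 m and z of nut1 in the frame of shaft2_foot below 0.076 m) or (horizontal distance between nut1 and shaft3_foot below 0.006 m and z of nut1 in the frame of shaft3_foot below 0.076 m) or (horizontal distance between nut1 and shaft4_foot below 0.006 m and z of nut1 in the frame of shaft4_foot below 0.076 m) or (horizontal distance between nut2 and shaft1_foot below 0.006 m and z of nut2 in the frame of shaft1_foot below 0.076 m) or (horizontal distance between nut2 and shaft2_foot below 0.006 m and z of nut2 in the frame of shaft2_foot below 0.076 m) or (horizontal distance between nut2 and shaft3_foot below 0.006 m and z of nut2 in the frame of shaft3_foot below 0.076 m) or (horizontal distance between nut2 and shaft4_foot below 0.006 m and z of nut2 in the frame of shaft4_foot below 0.076 m) or (horizontal distance between nut3 and shaft1_foot below 0.006 m and z of nut3 in the frame of shaft1_foot below 0.076 m) or (horizontal distance between nut3 and shaft2_foot below 0.006 m and z of nut3 in the frame of shaft2_foot below 0.076 m) or (horizontal distance between nut3 and shaft3_foot below 0.006 m and z of nut3 in the frame of shaft3_foot below 0.076 m) or (horizontal distance between nut3 and shaft4_foot below 0.006 m and z of nut3 in the frame of shaft4_foot below 0.076 m) or (horizontal distance between nut4 and shaft1_foot below 0.006 m and z of nut4 in the frame of shaft1_foot below 0.076 m) or (horizontal distance between nut4 and shaft2_foot below 0.006 m and z of nut4 in the frame of shaft2_foot below 0.076 m) or (horizontal distance between nut4 and shaft3_foot below 0.006 m and z of nut4 in the frame of shaft3_foot below 0.076 m) or (horizontal distance between nut4 and shaft4_foot below 0.006 m and z of nut4 in the frame of shaft4_foot below 0.076 m))).
It fails at once if the screwdriver, tin or bottle is moved more than 30 mm (distance of any of screwdriver, tin, oil_bottle from where it was at the start of the episode above 0.03 m).
Of roller1, roller2, roller3, roller4 only 3 to 4 are there at a start; the rules pass over those that are not, and their reading is None.
At some moment in a run one of roller1, roller2, roller3, roller4, nut1, nut2, nut3, nut4 may be knocked a few centimetres aside while the robot is not near it.
Once in a run the grip may slacken for a moment while it holds something.
It also fails if it takes over 210 s, if anything falls off the work surface, if the arm or the gripper's body presses on something with over 40 N, if the wrist force passes 120 N, or if a joint passes its speed limit or range.

ROBOT

A 6-joint arm with a two-finger parallel gripper is mounted at the origin on the work surface. World frame = base frame: x ahead of the robot, y to its left, z up, the work surface at z = 0. Lengths are in m, angles in rad, forces in N, time in s.
With the tool pointing down it reaches from about 0.425 to 0.95 m from the base axis. Payload 3.5 kg.
Tool frame: the origin (TCP) lies between the finger pads; the fingertips stand 22 mm ahead of it and the grasp point (between the pads) lies 3 mm ahead of it (ctrl.nose_length is the z of the fingertips in the tool frame, in m); z points along the fingers, y is the line along which they close (so a half turn about z gives the same grasp; the last joint's range is limited). The gripper opens to 85 mm and grips with 20 to 120 N. Pads are 22 mm wide; open, the fingers measure 114 mm over their backs; the gripper's body (76 mm by 85 mm) begins 54 mm behind the grasp point. The pads swing forward as they close: fully open they stand 13 mm farther back than shut.
Start: joints at [0.973, 0.286, 1.577, -0, 1.279, -0.15], TCP at [0.292, 0.608, 0.22] pointing down, gripper open.
Joint ranges: [-2.77, 2.77], [-0.9, 2.22], [0.21, 2.48], [-1.53, 4.67], [0.24, 2.81], [-2.84, 2.84]. Speed limits (rad/s): [2.79, 2.79, 3.14, 3.14, 3.14, 3.14].

INTERFACE

Orientations are given as a unit quaternion [x, y, z, w].
In Python, from plant import ctrl gives the robot as it stands. The module is installed in compiled form; this text tells all that it offers.
- The arm moves only by the tool send_rows, never from a script. Its argument "rows" is text: rows parted by semicolons, each of 7 numbers parted by spaces: the turn, a rotation vector about the tool's x, y, z in degrees, then the shift along the tool's x, y, z in mm, then the opening, from -1 (shut) to 1 (fully open). A call has 1 to 8 rows; each row is the pose to reach, as a shift and turn from the pose commanded when the call began, along the tool's axes at that moment; what a row does not reach only later rows make up. A row lasts 1/8 s, in which the tool goes at most 62.5 mm and 10.7 degrees, less where a joint would pass 70% of its speed; a pose out of reach is approached as far as the arm can. A call with a gripper value outside its range is refused whole. The fingers move at their own pace and stop on an object; "grip_force" is the grip in N (left out, the last holds). Time passes only in rows, so rows that repeat a pose let the fingers close. It gives the time, the measured TCP pose, the force, the opening and the grip force at its end, in the units of the state.
- ctrl.get_state(): the state, without advancing time (a new reading comes with each control period).
- ctrl.read_camera(name): name is "side" or "top" or "wrist"; returns a dict with "color" (420x560x3 uint8, red, green, blue), "fx", "fy", "cx", "cy" (pixels), "D" ([k1, k2, p1, p2, k3] as OpenCV has them; the pictures are not rectified), "extrinsics" (4x4, takes a point from world to camera coordinates). Camera axes: x right, y down, z forward; pixel columns grow to the right and rows downward; lengths in m; the calibration is good to about 2 mm. A picture is of the moment at which its call begins. There is no depth.
- ctrl.sign_off(): hands the job in; it is judged then, once.
Trained networks look in a picture, given as the dict that the camera call returned (one of the last four; its "shot" number tells which), for a name from the list of things; names that differ only in an ending like _2 or _b are one class to them, and where a whole thing is asked for, a point or a joint stands for the part that bears it (a point fixed in the world has none). Each returns a list of dicts, best first, with "p" (0 to 1); they miss things now and then, are a little off and sometimes report something else, mostly with a low value. They report only what shows in the picture. A call takes as long as a camera call. They do not tell look-alikes from the thing itself.
- ctrl.look_for(picture, target): "position" ([x, y, z] in m, in the coordinates of the camera as it stood for that picture, good to about 4 mm: the middle of the surface that is visible of it).
The state is a dict: "time": time; "qpos": joint angles; "dq": joint speeds; "joint_efforts": joint torques, N m; "eef_pos": TCP position; "tcp_rot": TCP orientation; "contact_force": force on the tool from outside, world axes, zero at the start; "wrist_torque": the same for the moment, N m; "opening": opening from 0.0 (shut) to 1.0 (fully open); "finger_force": force on a finger pad.
Only numpy, scipy, OpenCV 4.12 (cv2) and the standard library are available. Lean on these libraries where they do the work, as an engineer would, in place of code of your own. Each camera call takes 0.05 s, during which the arm holds its last target. There are 200 camera calls.

## Working session

There is one attempt and no reset: what is moved stays moved. The work goes in short steps, Python scripts to look and compute and a tool call to move; the robot and the scene stay as the last step left them, time stands still between calls to the robot, and variables do not carry over. Pictures are saved under pics/ and viewed, at most 14 in all, crops included, and the job is handed in when it is done.

Besides the shell and the picture viewer there is one more tool, called after ">>>" as a command line: name --argument value ..., lists and objects as JSON in quotes. send_rows: Moves the arm, as the interface text tells. Its arguments: {"type":"object","properties":{"rows":{"type":"string"},"grip_force":{"type":"number"}},"required":["rows"]}

```bash
mkdir -p pics
cat > h.py <<'E'
import numpy as np, cv2
from plant import ctrl
from scipy.spatial.transform import Rotation as R
def cam(n): return ctrl.read_camera(n)
def K(p): return np.array([[p['fx'],0,p['cx']],[0,p['fy'],p['cy']],[0,0,1]])
def save(p,f,crop=None,s=1):
    im=p['color'][...,::-1]
    if crop: im=im[crop[1]:crop[3],crop[0]:crop[2]]
    cv2.imwrite('pics/'+f,cv2.resize(im,None,fx=s,fy=s,interpolation=cv2.INTER_CUBIC))
def w(p,c): # cam->world
    return (np.linalg.inv(p['extrinsics'])@np.r_[c,1])[:3]
def px(p,X):
    E=p['extrinsics']; return cv2.projectPoints(np.array([X],float),cv2.Rodrigues(E[:3,:3])[0],E[:3,3],K(p),np.array(p['D'],float))[0].ravel()
def ray(p,uv,z): # pixel-> world at height z
    n=cv2.undistortPoints(np.array([[uv]],float),K(p),np.array(p['D'],float)).ravel()
    E=np.linalg.inv(p['extrinsics']); d=E[:3,:3]@np.r_[n,1]; o=E[:3,3]; return o+d*(z-o[2])/d[2]
E
cat > a.py <<'E'
from h import *
s=ctrl.get_state(); print({k:np.round(v,3) for k,v in s.items()})
for n in ['top','side','wrist']:
    p=cam(n); save(p,n+'0.png',s=1.4)
    print(n,np.round(np.linalg.inv(p['extrinsics'])[:3],3).tolist())
    for t in ['roller1','nut1','jack_knob','screwdriver','tin','oil_bottle','knob_grip','shaft1_foot','jack_top']:
        try:
            for d in ctrl.look_for(p,t):
                X=w(p,d['position']); print(t,round(d['p'],2),np.round(X,3),np.round(px(p,X)))
        except Exception as e: print(t,e)
E
python3 a.py
```

```text
{'time': np.float64(0.0), 'qpos': array([ 0.973,  0.287,  1.578,  0.   ,  1.279, -0.15 ]), 'dq': array([0.   , 0.002, 0.   , 0.001, 0.001, 0.   ]), 'joint_efforts': array([ 0.0000e+00, -4.0599e+01, -2.9262e+01, -0.0000e+00,  6.0000e-03,
       -0.0000e+00]), 'eef_pos': array([0.292, 0.608, 0.219]), 'tcp_rot': array([ 0.222,  0.975, -0.001, -0.   ]), 'contact_force': array([-1.403,  0.31 , -0.213]), 'wrist_torque': array([ 0.044,  0.043, -0.026]), 'finger_force': np.float64(0.0), 'opening': np.float64(0.998)}
top [[-0.058, -0.977, 0.204, 0.342], [-0.998, 0.057, -0.011, 0.006], [-0.001, -0.204, -0.979, 1.387]]
roller1 0.81 [0.435 0.162 0.057] [232. 269.]
roller1 0.59 [ 0.44  -0.371  0.056] [411. 257.]
roller1 0.55 [0.435 0.049 0.058] [270. 267.]
roller1 0.19 [ 0.613 -0.072  0.055] [307. 206.]
nut1 0.62 [ 0.426 -0.055  0.014] [305. 268.]
nut1 0.61 [0.428 0.398 0.013] [157. 276.]
nut1 0.61 [0.463 0.293 0.019] [191. 263.]
nut1 0.55 [ 0.421 -0.164  0.015] [341. 268.]
nut1 0.53 [ 0.434 -0.275  0.011] [376. 262.]
jack_knob 0.61 [ 0.624 -0.257  0.113] [371. 194.]
screwdriver 0.65 [0.8   0.08 
[... 647 characters left out ...]
0.88 [ 0.428 -0.282  0.016] [241. 318.]
nut1 0.83 [ 0.421 -0.174  0.017] [227. 288.]
nut1 0.51 [0.424 0.392 0.015] [189. 183.]
nut1 0.46 [0.471 0.291 0.015] [209. 195.]
jack_knob 0.84 [ 0.62  -0.266  0.106] [319. 266.]
screwdriver 0.65 [0.8   0.073 0.02 ] [329. 212.]
tin 0.85 [0.641 0.339 0.055] [255. 171.]
oil_bottle 0.71 [ 0.654 -0.41   0.052] [358. 322.]
knob_grip 0.82 [ 0.618 -0.264  0.104] [318. 266.]
shaft1_foot 0.58 [ 0.611 -0.159  0.063] [299. 255.]
jack_top 0.75 [ 0.607 -0.208  0.037] [304. 275.]
jack_top 0.54 [ 0.623 -0.268  0.104] [320. 267.]
wrist [[0.433, 0.857, 0.277, 0.222], [0.901, -0.412, -0.134, 0.643], [-0.0, 0.308, -0.951, 0.374]]
nut1 0.78 [0.44  0.408 0.013] [195. 335.]
```

View pics/top0.png

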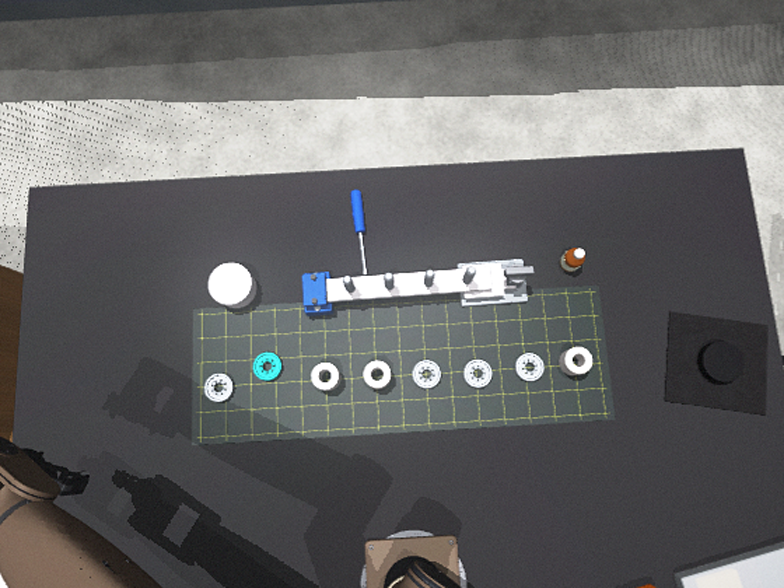

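View pics/side0.png

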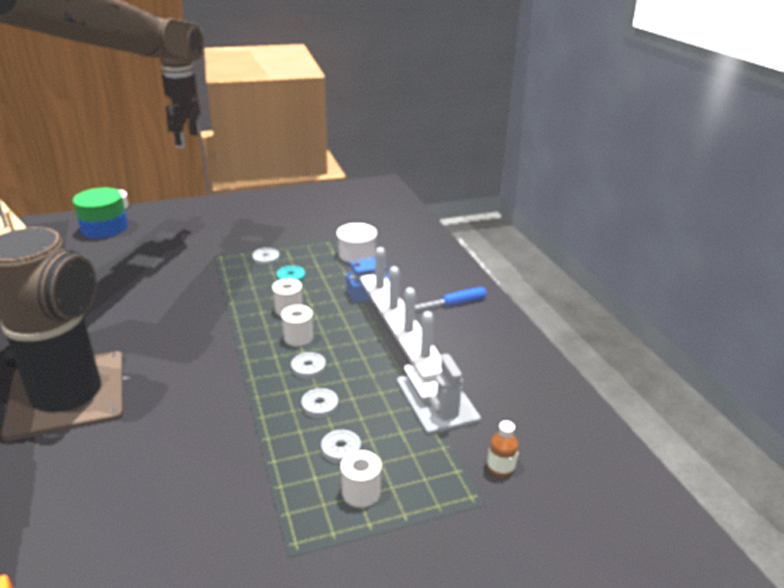

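Candidates (native top px):
- **White nuts:** (157,276), (305,268), (341,268), (376,262).
- **Turquoise look-alike:** (191,263), not to be used.
- **Rollers:** (232,269), (270,267), (411,257). Only three are present.
- **Tin:** at (166,202), white and roller-like, to be left alone.

Next I move above the bar for a close look.

>>> send_rows --rows "0 0 64.3 -230 -238 -80 1;0 0 64.3 -230 -238 -80 1;0 0 64.3 -230 -238 -80 1;0 0 64.3 -230 -238 -80 1;0 0 64.3 -230 -238 -80 1;0 0 64.3 -230 -238 -80 1;0 0 64.3 -230 -238 -80 1;0 0 64.3 -230 -238 -80 1"

```text
time: 2.5
eef_pos: [0.3962, 0.2948, 0.3001]
tcp_rot: [0.706, 0.708, -0.0, -0.0]
contact_force: [-0.3, -0.5, 0.4]
opening: 0.998
finger_force: 0.0
```

>>> send_rows --rows "0 0 0 -315 130 -50 1;0 0 0 -315 130 -50 1;0 0 0 -315 130 -50 1;0 0 0 -315 130 -50 1;0 0 0 -315 130 -50 1;0 0 0 -315 130 -50 1;0 0 0 -315 130 -50 1;0 0 0 -315 130 -50 1"

```text
time: 3.5
eef_pos: [0.5266, -0.019, 0.3495]
tcp_rot: [0.706, 0.708, -0.0, -0.001]
contact_force: [-0.4, 0.2, -0.5]
opening: 1.004
finger_force: 0.0
```

```bash
cat > b.py <<'E'
from h import *
import sys
s=ctrl.get_state(); print(s['time'],np.round(s['eef_pos'],4),np.round(s['tcp_rot'],4),np.round(s['contact_force'],1))
p=cam('wrist'); save(p,sys.argv[1],s=1.4); np.save('last.npy',p,allow_pickle=True)
print(np.round(np.linalg.inv(p['extrinsics'])[:3],3).tolist(),p['fx'])
for t in ['roller1','nut1','jack_knob','shaft1_foot','jack_top']:
    for d in ctrl.look_for(p,t):
        X=w(p,d['position']); print(t,round(d['p'],2),np.round(X,4),np.round(px(p,X)))
E
python3 b.py w1.png
```

```text
3.5 [ 0.5266 -0.019   0.3495] [ 7.060e-01  7.082e-01 -2.000e-04 -9.000e-04] [-0.4  0.2 -0.5]
[[1.0, 0.003, -0.001, 0.527], [0.003, -0.952, -0.308, 0.06], [-0.002, 0.308, -0.952, 0.504]] 318.0720030174442
roller1 0.93 [0.4379 0.155  0.0635] [208.  25.]
roller1 0.82 [ 0.4438 -0.3577  0.0442] [233. 353.]
roller1 0.61 [ 0.43   -0.1676  0.0166] [222. 249.]
roller1 0.56 [0.4323 0.0519 0.0628] [209. 113.]
nut1 0.62 [ 0.426  -0.1682  0.0149] [220. 249.]
nut1 0.62 [ 0.4369 -0.2756  0.0133] [229. 303.]
nut1 0.58 [ 0.4305 -0.0559  0.0122] [219. 183.]
jack_knob 0.57 [ 0.6233 -0.2533  0.1105] [345. 329.]
shaft1_foot 0.91 [ 0.6174 -0.0092  0.0559] [344. 158.]
shaft1_foot 0.29 [ 0.6611 -0.385   0.0509] [354. 368.]
jack_top 0.84 [ 0.6114 -0.2212  0.0415] [331. 285.]
```

View pics/w1.png

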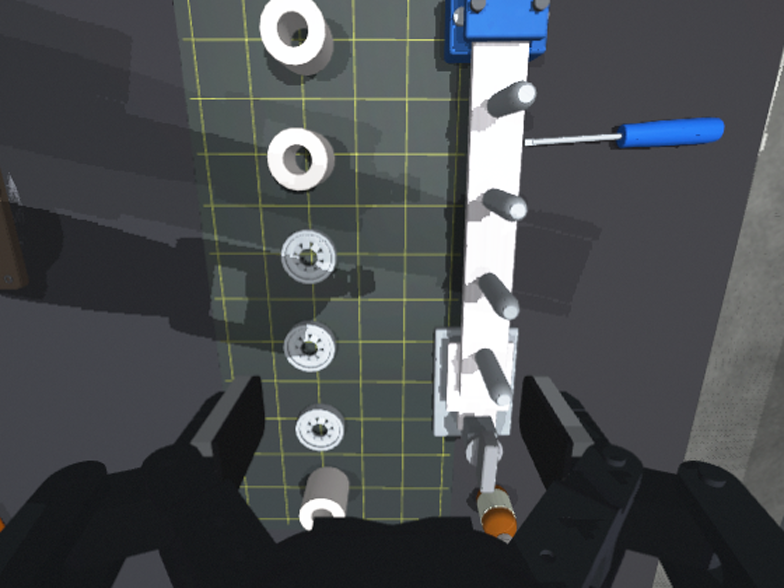

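```bash
cat > c.py <<'E'
from h import *
p=np.load('last.npy',allow_pickle=True).item()
tips=np.array([ray(p,np.array(u)/1.4,.15) for u in [(526,92),(517,209),(510,311),(501,396)]])
print(np.round(tips,4), np.linalg.norm(np.diff(tips[:,:2],axis=0),axis=1))
for u in [(308,257),(310,348),(320,429)]: print('nut',np.round(ray(p,np.array(u)/1.4,.014),4))
for u in [(295,32),(300,158),(322,514)]: print('rol',np.round(ray(p,np.array(u)/1.4,.06),4))
t=cam('top'); np.save('top.npy',t,allow_pickle=True); save(t,'t1.png',(200,170,400,290),4)
for x in tips: print(px(t,x))
E
python3 c.py
```

```text
[[ 0.6245  0.1     0.15  ]
 [ 0.6253  0.0154  0.15  ]
 [ 0.627  -0.0701  0.15  ]
 [ 0.6258 -0.1518  0.15  ]] [0.08462997 0.08548413 0.08171523]
nut [ 0.4324 -0.0562  0.014 ]
nut [ 0.4286 -0.1685  0.014 ]
nut [ 0.4352 -0.2824  0.014 ]
rol [0.4408 0.1584 0.06  ]
rol [0.4389 0.0516 0.06  ]
rol [ 0.4405 -0.3745  0.06  ]
[247.88813343 198.30019157]
[277.56528142 196.32100248]
[307.4657259  194.05001365]
[336.07090975 192.83327544]
```

View pics/t1.png

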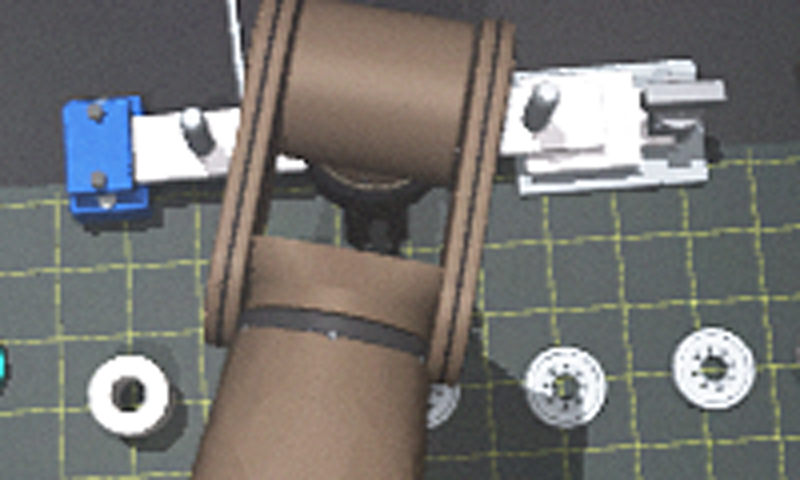

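Shaft tips from the wrist view: x≈0.625, y≈0.100, 0.015, -0.070, -0.155. The top view agrees, with shafts 1 and 4 at px (248,199) and (336,192). The knob lies along y. Next is a closer look at it.

>>> send_rows --rows "0 0 0 -243 100 140 1;0 0 0 -243 100 140 1;0 0 0 -243 100 140 1;0 0 0 -243 100 140 1;0 0 0 -243 100 140 1;0 0 0 -243 100 140 1;0 0 0 -243 100 140 1"

```text
time: 4.72
eef_pos: [0.627, -0.263, 0.2107]
tcp_rot: [0.707, 0.707, 0.0, -0.0]
contact_force: [0.7, -0.6, 0.3]
opening: 1.002
finger_force: 0.0
```

```bash
python3 b.py w2.png
```

```text
4.725 [ 0.627  -0.263   0.2107] [ 7.068e-01  7.074e-01  2.000e-04 -1.000e-04] [ 0.7 -0.6  0.3]
[[1.0, 0.001, -0.0, 0.628], [0.0, -0.951, -0.308, -0.184], [-0.0, 0.308, -0.951, 0.365]] 318.0720030174442
roller1 0.72 [ 0.4461 -0.3713  0.0589] [115. 286.]
nut1 0.9 [ 0.4399 -0.2798  0.0146] [116. 195.]
nut1 0.7 [ 0.4337 -0.1699  0.0156] [92. 92.]
jack_knob 0.85 [ 0.6273 -0.2579  0.1185] [279. 203.]
shaft1_foot 0.94 [ 0.6245 -0.1926  0.058 ] [276. 116.]
jack_top 0.67 [ 0.6314 -0.2159  0.0409] [284. 140.]
```

View pics/w2.png

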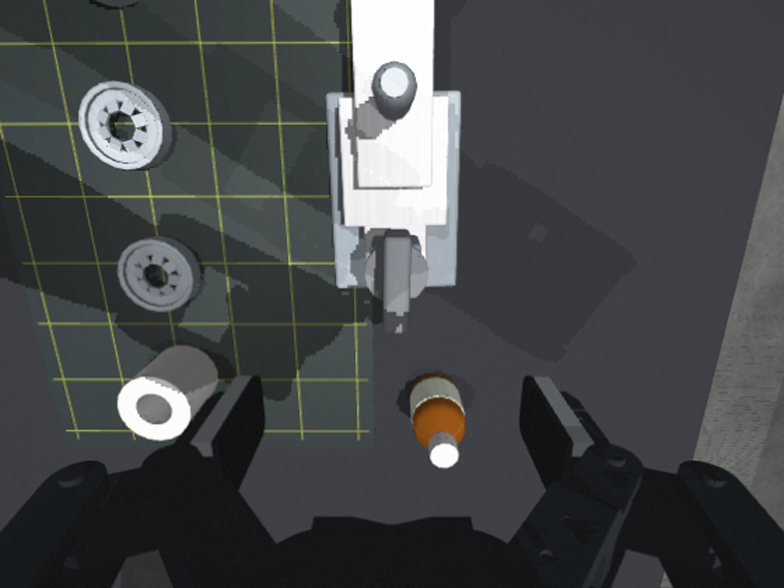

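```bash
cat > d.py <<'E'
from h import *
import sys
p=np.load('last.npy',allow_pickle=True).item()
for a in sys.argv[1:]:
    u,v,z=map(float,a.split(',')); print(a,np.round(ray(p,np.array([u,v])/1.4,z),4))
E
python3 d.py 397,236,.116 397,308,.116 394,79,.15 123,124,.014 157,275,.014 156,404,.06
```

```text
397,236,.116 [ 0.6306 -0.2307  0.116 ]
397,308,.116 [ 0.6308 -0.2738  0.116 ]
394,79,.15 [ 0.6286 -0.1546  0.15  ]
123,124,.014 [ 0.4287 -0.1662  0.014 ]
157,275,.014 [ 0.4353 -0.2822  0.014 ]
156,404,.06 [ 0.4426 -0.3744  0.06  ]
```

>>> send_rows --rows "0 0 0 3 2 60 0;0 0 0 3 2 102 0;0 0 0 3 2 102 0;0 0 0 3 2 102 0;0 0 0 3 2 102 -1;0 0 0 3 2 102 -1;0 0 0 3 2 102 -1;0 0 0 3 2 102 -1" --grip_force 60

```text
time: 6.02
eef_pos: [0.629, -0.2606, 0.1086]
tcp_rot: [0.707, 0.707, 0.0, 0.0]
contact_force: [-0.1, 0.8, -0.4]
opening: -0.0
finger_force: 0.0
```

>>> send_rows --rows "0 0 0 0 0 0 -1;0 0 0 0 0 0 -1;0 0 10 0 0 0 -1;0 0 20 0 0 0 -1;0 0 30 0 0 0 -1;0 0 30 0 0 0 -1"

```text
time: 6.78
eef_pos: [0.6289, -0.2605, 0.1082]
tcp_rot: [0.865, 0.501, -0.0, -0.0]
contact_force: [-0.0, -0.4, -0.7]
opening: -0.001
finger_force: 0.0
```

```bash
cat > s.py <<'E'
from h import *
s=ctrl.get_state(); print({k:np.round(s[k],3).tolist() for k in ['time','qpos','eef_pos','tcp_rot','contact_force','wrist_torque','opening','finger_force']}, 'yaw',R.from_quat(s['tcp_rot']).as_euler('ZYX',degrees=True).round(2))
E
python3 s.py
```

```text
{'time': 6.775, 'qpos': [-0.542, 0.402, 1.643, -0.0, 1.097, -0.021], 'eef_pos': [0.629, -0.261, 0.108], 'tcp_rot': [0.865, 0.501, -0.0, -0.0], 'contact_force': [-0.024, -0.402, -0.678], 'wrist_torque': [-0.001, 0.01, 0.009], 'opening': -0.001, 'finger_force': 0.0} yaw [  60.15   -0.   -179.99]
```

The gripper closed on nothing, so I look again.

```bash
cat > e.py <<'E'
from h import *
p=cam('wrist'); q=cam('side')
save(p,'x1.png'); save(q,'x2.png',(240,180,400,300),3.5)
a=cv2.imread('pics/x1.png'); b=cv2.imread('pics/x2.png')
cv2.imwrite('pics/w3.png',cv2.resize(np.vstack([cv2.resize(a,(560,420)),b]),None,fx=.7,fy=.7))
E
python3 e.py
```

```text
(no output)
```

View pics/w3.png

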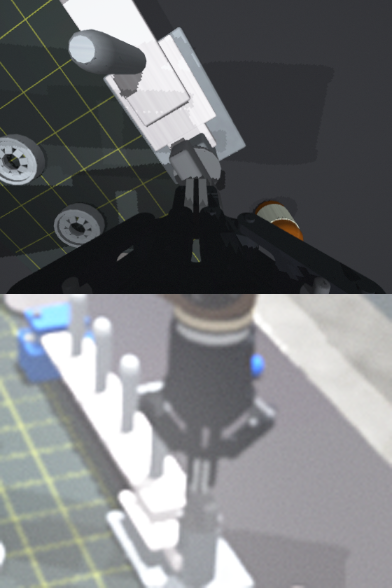

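Run:
```python
import cv2,numpy as np
a=cv2.imread('pics/x1.png')[150:400,180:400]; b=cv2.imread('pics/x2.png')[0:420,150:450]
a=cv2.resize(a,(440,500)); b=cv2.resize(b,(357,500))
cv2.imwrite('pics/w4.png',np.hstack([a,b]))
```

```text
(no output)
```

View pics/w4.png

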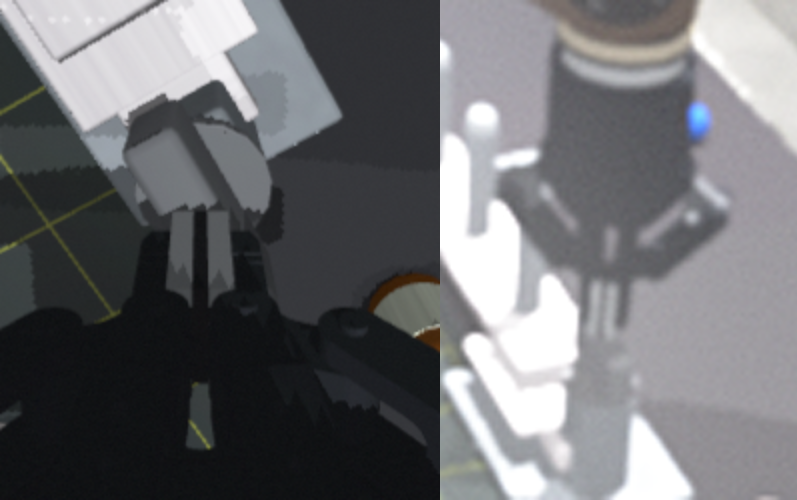

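Run:
```python
from h import *
q=cam('side'); p=cam('wrist')
for X in [(.629,-.2605,.116),(.629,-.2605,.086),(.629,-.2605,.13),(.629,-.23,.116),(.629,-.29,.116),(.6285,-.1546,.15)]:
    u=px(q,X); v=px(p,X); print(X,((u-[240,180])*3.5-[150,0])*[357/300,500/420]+[440,0],(v-[180,150])*2)
from plant import ctrl
print(ctrl.nose_length)
```

```text
(0.629, -0.2605, 0.116) [603.27469943 334.88629643] [198.04294323 236.83059177]
(0.629, -0.2605, 0.086) [599.86630226 377.43397969] [198.29861249 188.57268179]
(0.629, -0.2605, 0.13) [604.89735528 314.59863216] [197.89053191 265.60446735]
(0.629, -0.23, 0.116) [582.12831691 303.50860121] [135.85498454 140.16179705]
(0.629, -0.29, 0.116) [624.62159017 366.56365575] [252.52011979 321.46093816]
(0.6285, -0.1546, 0.15) [535.32989322 183.74137185] [-129.73407703 -165.22141381]
0.022
```

>>> send_rows --rows "0 0 0 0 0 -40 -1;0 0 0 0 0 -40 -1;0 0 -10 0 0 -40 -1;0 0 -20 0 0 -40 -1;0 0 -30 0 0 -40 -1;0 0 -30 0 0 -40 -1;0 0 -30 0 0 -40 -1"

```text
time: 7.85
eef_pos: [0.6287, -0.2604, 0.1478]
tcp_rot: [0.708, 0.707, -0.0, -0.0]
contact_force: [-0.1, 0.9, -0.6]
opening: -0.0
finger_force: 0.0
```

```bash
python3 s.py
python3 - <<'E'
from h import *
p=cam('wrist');save(p,'w5.png',(180,100,400,400),2)
for X in [(.629,-.2605,.116),(.629,-.2605,.126),(.629,-.2605,.146),(.629,-.2305,.116),(.629,-.2905,.116),(.629,-.2605,.086)]: print(X,(px(p,X)-[180,100])*2)
E
```

```text
{'time': 7.85, 'qpos': [-0.541, 0.36, 1.62, 0.0, 1.162, -0.54], 'eef_pos': [0.629, -0.26, 0.148], 'tcp_rot': [0.708, 0.707, -0.0, -0.0], 'contact_force': [-0.079, 0.905, -0.592], 'wrist_torque': [-0.034, -0.028, -0.027], 'opening': -0.0, 'finger_force': 0.0} yaw [ 8.9930e+01 -2.0000e-02 -1.7996e+02]
(0.629, -0.2605, 0.116) [198.55663244 275.86269284]
(0.629, -0.2605, 0.126) [198.47404837 288.95279965]
(0.629, -0.2605, 0.146) [198.28162373 319.45533649]
(0.629, -0.2305, 0.116) [198.32508464 184.04375535]
(0.629, -0.2905, 0.116) [198.76799426 359.5628469 ]
(0.629, -0.2605, 0.086) [198.76338435 243.09343026]
```

View pics/w5.png

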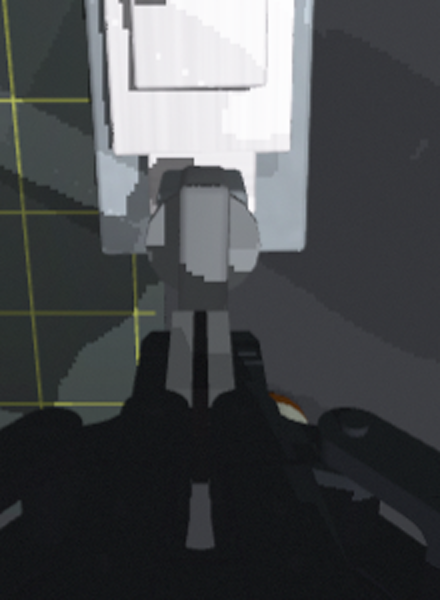

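>>> send_rows --rows "0 0 0 0 0 5 -1;0 0 0 0 0 8 -1;0 0 0 0 0 10 -1;0 0 0 0 0 11 -1;0 0 0 0 0 12 -1;0 0 0 0 0 12 -1"

```text
time: 8.65
eef_pos: [0.6289, -0.2605, 0.1363]
tcp_rot: [0.707, 0.707, 0.0, -0.0]
contact_force: [-0.5, 0.0, 0.3]
opening: 0.003
finger_force: 0.0
```

```bash
python3 s.py
```

```text
{'time': 8.65, 'qpos': [-0.541, 0.372, 1.627, 0.0, 1.143, -0.542], 'eef_pos': [0.629, -0.26, 0.136], 'tcp_rot': [0.707, 0.707, 0.0, -0.0], 'contact_force': [-0.531, 0.041, 0.31], 'wrist_torque': [0.034, -0.031, -0.011], 'opening': 0.003, 'finger_force': 0.0} yaw [  90.04   -0.   -180.  ]
```

>>> send_rows --rows "0 0 0 0 0 1 -1;0 0 0 0 0 2 -1;0 0 0 0 0 3 -1;0 0 0 0 0 3 -1"

```text
time: 9.15
eef_pos: [0.6288, -0.2604, 0.1331]
tcp_rot: [0.707, 0.707, -0.0, -0.0]
contact_force: [-1.3, -0.5, -0.6]
opening: 0.003
finger_force: 0.0
```

>>> send_rows --rows "0 0 0 0 0 1 -1;0 0 0 0 0 2 -1;0 0 0 0 0 3 -1;0 0 0 0 0 3 -1"

```text
time: 9.65
eef_pos: [0.6288, -0.2605, 0.1301]
tcp_rot: [0.707, 0.707, -0.0, -0.0]
contact_force: [-0.1, -0.3, 0.2]
opening: -0.003
finger_force: 0.0
```

Run:
```python
from h import *
p=cam('wrist');save(p,'w6.png',(200,150,360,300),4.5)
```

```text
(no output)
```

View pics/w6.png

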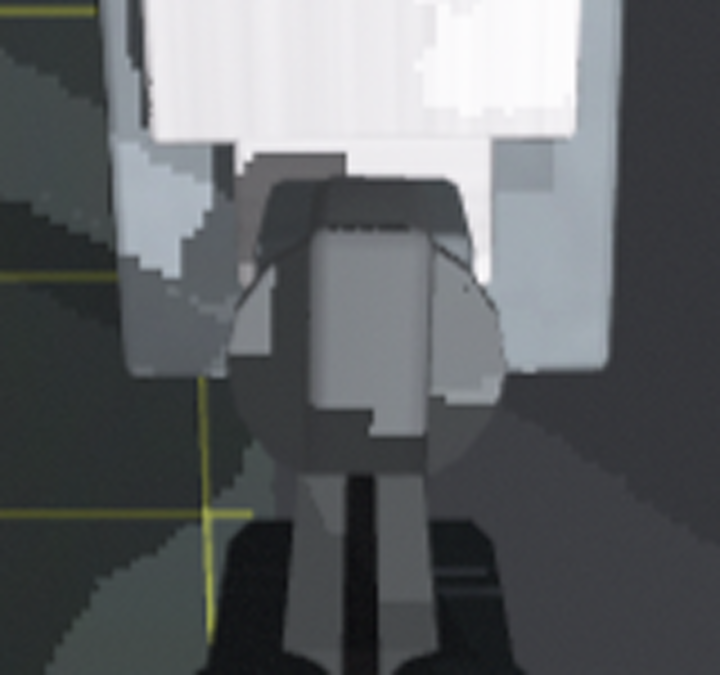

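Run:
```python
from h import *
p=cam('wrist'); s=ctrl.get_state(); print(s['eef_pos'])
for y in (0,.011):
  for z in np.arange(-.04,.03,.01): print(y,round(z,3),px(p,s['eef_pos']+[0,y,-z]).round(1))
```

```text
[ 0.62892562 -0.2604863   0.13032806]
0 -0.04 [278.3 305.5]
0 -0.03 [278.4 292.2]
0 -0.02 [278.5 280.5]
0 -0.01 [278.6 270.3]
0 0.0 [278.7 261.1]
0 0.01 [278.7 252.9]
0 0.02 [278.8 245.6]
0 0.03 [278.8 238.9]
0.011 -0.04 [278.3 282.4]
0.011 -0.03 [278.4 270.3]
0.011 -0.02 [278.5 259.8]
0.011 -0.01 [278.6 250.5]
0.011 0.0 [278.6 242.3]
0.011 0.01 [278.7 235. ]
0.011 0.02 [278.8 228.4]
0.011 0.03 [278.8 222.4]
```

The visible fingertips sit about 15 to 35 mm higher than nominal, so the earlier grasp was above the knob. I open, go lower and close again, checking the opening.

>>> send_rows --rows "0 0 0 0 0 0 0.1;0 0 0 0 0 0 0.1;0 0 0 0 0 0 0.1;0 0 0 0 0 20 0.1;0 0 0 0 0 30 0.1;0 0 0 0 0 36 0.1;0 0 0 0 0 38 0.1;0 0 0 0 0 38 0.1"

```text
time: 10.75
eef_pos: [0.6291, -0.2606, 0.0924]
tcp_rot: [0.707, 0.707, 0.0, 0.0]
contact_force: [0.1, -0.2, 0.4]
opening: 0.55
finger_force: 0.0
```

>>> send_rows --rows "0 0 0 0 0 0 -1;0 0 0 0 0 0 -1;0 0 0 0 0 0 -1;0 0 0 0 0 0 -1;0 0 0 0 0 0 -1" --grip_force 60

```text
time: 11.38
eef_pos: [0.6296, -0.2607, 0.0932]
tcp_rot: [0.707, 0.707, 0.0, 0.001]
contact_force: [1.8, 0.6, 2.5]
opening: 0.167
finger_force: 60.9
```

```bash
python3 s.py
```

```text
{'time': 11.375, 'qpos': [-0.541, 0.419, 1.65, 0.0, 1.071, -0.542], 'eef_pos': [0.63, -0.261, 0.093], 'tcp_rot': [0.707, 0.707, 0.0, 0.001], 'contact_force': [1.789, 0.615, 2.517], 'wrist_torque': [0.115, -0.202, -0.027], 'opening': 0.167, 'finger_force': 60.863} yaw [9.0040e+01 4.0000e-02 1.7989e+02]
```

Gripped: opening 0.167 is about 14–16 mm. I go 8 mm deeper for a better bite, then turn 80° clockwise.

>>> send_rows --rows "0 0 0 0 0 0 -0.3;0 0 0 0 0 0 -0.3;0 0 0 0 0 5 -0.3;0 0 0 0 0 8 -0.3;0 0 0 0 0 8 -1;0 0 0 0 0 8 -1;0 0 0 0 0 8 -1;0 0 0 0 0 8 -1" --grip_force 60

```text
time: 12.38
eef_pos: [0.6294, -0.2602, 0.0836]
tcp_rot: [0.707, 0.707, 0.001, 0.0]
contact_force: [5.3, -0.2, -5.2]
opening: 0.172
finger_force: 60.5
```

>>> send_rows --rows "0 0 8 0 0 0 -1;0 0 18 0 0 0 -1;0 0 28 0 0 0 -1;0 0 38 0 0 0 -1;0 0 48 0 0 0 -1;0 0 58 0 0 0 -1;0 0 68 0 0 0 -1;0 0 68 0 0 0 -1"

```text
time: 13.38
eef_pos: [0.6301, -0.2605, 0.0836]
tcp_rot: [0.982, 0.19, 0.002, 0.0]
contact_force: [7.1, -1.2, -6.9]
opening: 0.171
finger_force: 60.4
```

```bash
python3 s.py
python3 - <<'E'
from h import *
q=cam('side')
for t in ['jack_top','jack_knob']:
    for d in ctrl.look_for(q,t): print(t,round(d['p'],2),w(q,d['position']).round(4))
E
```

```text
{'time': 13.375, 'qpos': [-0.541, 0.43, 1.654, 0.002, 1.055, 0.646], 'eef_pos': [0.63, -0.26, 0.084], 'tcp_rot': [0.982, 0.19, 0.002, 0.0], 'contact_force': [7.085, -1.245, -6.915], 'wrist_torque': [0.028, -1.044, -0.042], 'opening': 0.171, 'finger_force': 60.351} yaw [ 21.95  -0.18 179.91]
jack_top 0.75 [ 0.6065 -0.2148  0.0428]
jack_knob 0.51 [ 0.6153 -0.2742  0.0995]
```

>>> send_rows --rows "0 0 10 0 0 0 -1;0 0 20 0 0 0 -1;0 0 30 0 0 0 -1;0 0 40 0 0 0 -1;0 0 50 0 0 0 -1;0 0 55 0 0 0 -1;0 0 55 0 0 0 -1"

```text
time: 14.4
eef_pos: [0.6302, -0.2611, 0.0837]
tcp_rot: [0.959, -0.284, 0.002, 0.0]
contact_force: [6.9, -2.3, -6.5]
opening: 0.173
finger_force: 60.3
```

```bash
python3 s.py
```

```text
{'time': 14.4, 'qpos': [-0.542, 0.43, 1.653, 0.001, 1.054, 1.605], 'eef_pos': [0.63, -0.261, 0.084], 'tcp_rot': [0.959, -0.284, 0.002, 0.0], 'contact_force': [6.9, -2.274, -6.524], 'wrist_torque': [-0.196, -1.212, -0.126], 'opening': 0.173, 'finger_force': 60.284} yaw [ -33.03   -0.24 -179.94]
```

>>> send_rows --rows "0 0 6 0 0 0 -1;0 0 12 0 0 0 -1;0 0 12 0 0 0 -1"

```text
time: 14.78
eef_pos: [0.6301, -0.2612, 0.0836]
tcp_rot: [0.924, -0.383, 0.002, 0.0]
contact_force: [6.7, -3.2, -7.0]
opening: 0.173
finger_force: 60.3
```

```bash
python3 s.py
```

```text
{'time': 14.775, 'qpos': [-0.542, 0.43, 1.654, 0.001, 1.053, 1.815], 'eef_pos': [0.63, -0.261, 0.084], 'tcp_rot': [0.924, -0.383, 0.002, 0.0], 'contact_force': [6.653, -3.164, -7.016], 'wrist_torque': [-0.286, -1.199, -0.075], 'opening': 0.173, 'finger_force': 60.285} yaw [ -45.03   -0.23 -179.91]
```

>>> send_rows --rows "0 0 8 0 0 0 -1;0 0 16 0 0 0 -1;0 0 24 0 0 0 -1;0 0 24 0 0 0 -1"

```text
time: 15.28
eef_pos: [0.6296, -0.261, 0.0839]
tcp_rot: [0.827, -0.562, 0.001, 0.001]
contact_force: [6.6, -1.3, -5.5]
opening: 0.17
finger_force: 94.4
```

```bash
python3 s.py
```

```text
{'time': 15.275, 'qpos': [-0.54, 0.43, 1.654, -0.004, 1.055, 2.225], 'eef_pos': [0.63, -0.261, 0.084], 'tcp_rot': [0.827, -0.562, 0.001, 0.001], 'contact_force': [6.559, -1.277, -5.527], 'wrist_torque': [-0.149, -0.861, 2.127], 'opening': 0.17, 'finger_force': 94.383} yaw [-68.33  -0.23 179.96]
```

>>> send_rows --rows "0 0 8 0 0 0 -1;0 0 16 0 0 0 -1;0 0 24 0 0 0 -1;0 0 24 0 0 0 -1"

```text
time: 15.78
eef_pos: [0.6289, -0.2597, 0.0842]
tcp_rot: [0.709, -0.705, 0.003, 0.007]
contact_force: [2.5, 4.3, -3.4]
opening: 0.178
finger_force: 368.5
```

```bash
python3 s.py
```

```text
{'time': 15.775, 'qpos': [-0.535, 0.429, 1.655, -0.017, 1.057, 2.609], 'eef_pos': [0.629, -0.26, 0.084], 'tcp_rot': [0.709, -0.705, 0.003, 0.007], 'contact_force': [2.534, 4.263, -3.407], 'wrist_torque': [0.42, -1.163, 10.482], 'opening': 0.178, 'finger_force': 368.512} yaw [-89.64  -0.78 179.63]
```

Hard stop reached at about 156° (torque rises from −67° on). I relieve the twist, release, lift and turn back.

>>> send_rows --rows "0 0 -10 0 0 0 -1;0 0 -20 0 0 0 -1;0 0 -23 0 0 0 -1;0 0 -23 0 0 0 -0.3;0 0 -23 0 0 0 -0.3;0 0 -23 0 0 -40 -0.3;0 0 -23 0 0 -100 -0.3;0 0 -23 0 0 -170 0.5"

```text
time: 16.77
eef_pos: [0.6281, -0.2606, 0.2484]
tcp_rot: [0.819, -0.574, -0.001, 0.0]
contact_force: [0.2, -0.3, 0.3]
opening: 0.549
finger_force: 0.0
```

>>> send_rows --rows "0 0 -80 0 0 -40 1;0 0 -80 0 0 -40 1;0 0 -80 0 0 -40 1;0 0 -80 0 0 -40 1;0 0 -80 0 0 -40 1;0 0 -80 0 0 -40 1;0 0 -80 0 0 -40 1;0 0 -80 0 0 -40 1"

```text
time: 17.77
eef_pos: [0.6284, -0.2608, 0.2874]
tcp_rot: [0.996, 0.088, -0.0, -0.0]
contact_force: [0.5, 0.3, 0.3]
opening: 0.997
finger_force: 0.0
```

>>> send_rows --rows "0 0 -80 0 0 0 1;0 0 -80 0 0 0 1;0 0 -80 0 0 0 1;0 0 -80 0 0 0 1;0 0 -80 0 0 0 1;0 0 -80 0 0 0 1;0 0 -80 0 0 0 1;0 0 -80 0 0 0 1"

```text
time: 18.77
eef_pos: [0.6284, -0.2608, 0.2874]
tcp_rot: [0.707, 0.708, -0.0, -0.0]
contact_force: [0.4, -0.5, 0.8]
opening: 1.0
finger_force: 0.0
```

```bash
python3 s.py;  cat > e.py <<'E'
from h import *
p=cam('wrist'); q=cam('side')
np.save('last.npy',p,allow_pickle=True)
a=p['color'][...,::-1]; b=q['color'][190:310,240:400,::-1]
cv2.imwrite('pics/w7.png',np.hstack([cv2.resize(a,(400,300)),cv2.resize(b,(400,300),interpolation=cv2.INTER_CUBIC)]))
for X in [(.629,-.22,.046),(.629,-.22,.0)]: print(px(q,X))
E
python3 e.py
```

```text
{'time': 18.775, 'qpos': [-0.542, 0.258, 1.49, 0.0, 1.394, -0.544], 'eef_pos': [0.628, -0.261, 0.287], 'tcp_rot': [0.707, 0.708, -0.0, -0.0], 'contact_force': [0.367, -0.489, 0.819], 'wrist_torque': [0.007, -0.005, 0.018], 'opening': 1.0, 'finger_force': 0.0} yaw [ 9.0100e+01 -1.0000e-02 -1.7998e+02]
[313.75775753 273.50058036]
[312.7542679 287.8553873]
```

View pics/w7.png

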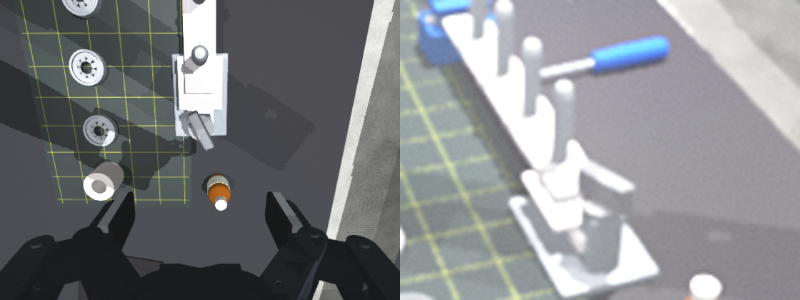

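Jack plate is up. Next, a straight-on view of all four shafts.

>>> send_rows --rows "0 0 0 231 0 -43 1;0 0 0 231 0 -43 1;0 0 0 231 0 -43 1;0 0 0 231 0 -43 1;0 0 0 231 0 -43 1;0 0 0 231 0 -43 1"

```text
time: 19.62
eef_pos: [0.6286, -0.0299, 0.3299]
tcp_rot: [0.707, 0.707, -0.0, 0.0]
contact_force: [-0.3, -0.0, -1.1]
opening: 1.003
finger_force: 0.0
```

```bash
python3 b.py w8.png
```

```text
19.625 [ 0.6286 -0.0299  0.3299] [ 7.073e-01  7.069e-01 -3.000e-04  1.000e-04] [-0.3 -0.  -1.1]
[[1.0, -0.001, -0.001, 0.629], [-0.001, -0.951, -0.309, 0.049], [-0.001, 0.309, -0.951, 0.484]] 318.0720030174442
roller1 0.83 [ 0.4552 -0.3602  0.0287] [181. 350.]
roller1 0.76 [0.4384 0.0513 0.0632] [128. 105.]
roller1 0.55 [0.4417 0.1512 0.0545] [122.  17.]
nut1 0.95 [ 0.4303 -0.1677  0.0181] [156. 248.]
nut1 0.89 [ 0.4337 -0.054   0.0127] [151. 178.]
jack_knob 0.7 [ 0.6318 -0.2507  0.1113] [282. 330.]
shaft1_foot 0.76 [ 0.6222 -0.0327  0.0615] [275. 170.]
jack_top 0.81 [ 0.626  -0.2178  0.0494] [278. 286.]
```

View pics/w8.png

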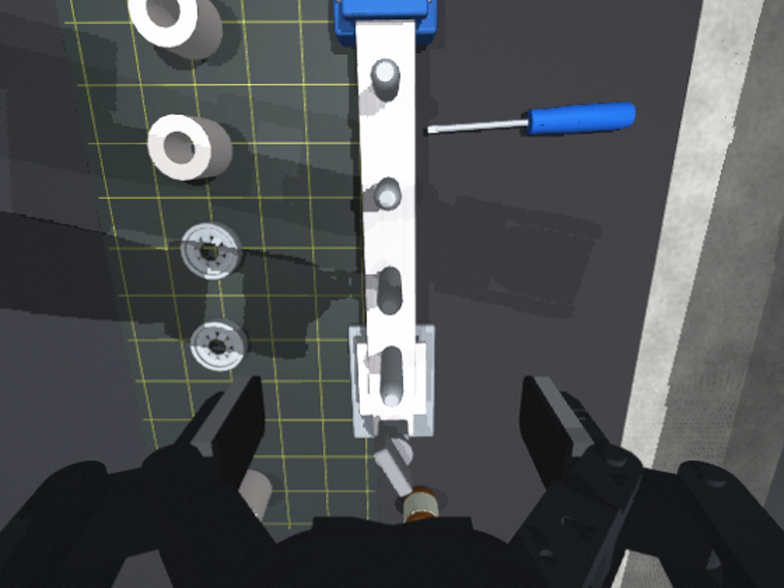

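```bash
python3 d.py 384,69,.15 387.5,196,.15 389.5,306,.15 391,396,.15 165,15,.06 180,149,.06 211,250,.014 217,346,.014
```

```text
384,69,.15 [0.624  0.1006 0.15  ]
387.5,196,.15 [0.6261 0.0159 0.15  ]
389.5,306,.15 [ 0.6273 -0.0702  0.15  ]
391,396,.15 [ 0.6284 -0.1517  0.15  ]
165,15,.06 [0.4398 0.156  0.06  ]
180,149,.06 [0.4369 0.0491 0.06  ]
211,250,.014 [ 0.4343 -0.0547  0.014 ]
217,346,.014 [ 0.4269 -0.1678  0.014 ]
```

>>> send_rows --rows "0 0 0 187 -189 0 1;0 0 0 187 -189 0 1;0 0 0 187 -189 0 1;0 0 0 187 -189 80 1;0 0 0 187 -189 130 1;0 0 0 187 -189 130 1;0 0 0 187 -189 130 1"

```text
time: 20.8
eef_pos: [0.4376, 0.1572, 0.1973]
tcp_rot: [0.707, 0.708, -0.002, -0.002]
contact_force: [-0.1, -0.3, 0.4]
opening: 0.998
finger_force: 0.0
```

```bash
cat > f.py <<'E'
from h import *
import sys
# find white disc (roller top / nut top) near expected x,y at height z with the wrist camera
def find(x,y,z,r,T=None,p=None):
    p=p or cam('wrist'); g=cv2.cvtColor(p['color'],cv2.COLOR_RGB2GRAY)
    e=px(p,(x,y,z)); out=[]
    for T in ([T] if T else (120,140,160,180,200,215)):
        cs,_=cv2.findContours((g>T).astype(np.uint8),cv2.RETR_EXTERNAL,cv2.CHAIN_APPROX_NONE)
        for c in cs:
            if len(c)<30: continue
            h=cv2.convexHull(c); (cx,cy),(a,b),_=cv2.fitEllipse(h)
            X=ray(p,(cx,cy),z); Xr=ray(p,(cx+max(a,b)/2,cy),z); rr=np.linalg.norm(Xr-X)
            if np.hypot(X[0]-x,X[1]-y)<.05 and abs(rr-r)<.25*r: out.append((T,X.round(4).tolist(),round(rr,4),round(min(a,b)/max(a,b),2)))
    return p,out
if __name__=='__main__':
    x,y,z,r=map(float,sys.argv[1:5]); p,o=find(x,y,z,r)
    s=ctrl.get_state(); print(s['eef_pos'].round(4))
    for k in o: print(k)
    for d in ctrl.look_for(p,'roller1' if r<.03 else 'nut1'): print(round(d['p'],2),w(p,d['position']).round(4))
    np.save('last.npy',p,allow_pickle=True); save(p,'tmp.png')
E
python3 f.py .440 .157 .06 .029
```

```text
Traceback (most recent call last):
  File "f.py", line 16, in <module>
    x,y,z,r=map(float,sys.argv[1:5]); p,o=find(x,y,z,r)
                                          ~~~~^^^^^^^^^
  File "f.py", line 11, in find
    h=cv2.convexHull(c); (cx,cy),(a,b),_=cv2.fitEllipse(h)
                                         ~~~~~~~~~~~~~~^^^
cv2.error: OpenCV(4.12.0) /io/opencv/modules/imgproc/src/shapedescr.cpp:361: error: (-201:Incorrect size of input array) There should be at least 5 points to fit the ellipse in function 'fitEllipseNoDirect'
```

```bash
sed -i 's/h=cv2.convexHull(c); (cx/h=cv2.convexHull(c)\n            if len(h)<6: continue\n            (cx/' f.py; python3 f.py .440 .157 .06 .029
```

```text
[0.4407 0.157  0.2012]
(160, [0.4382, 0.1624, 0.06], np.float64(0.0286), 0.97)
(180, [0.4381, 0.1624, 0.06], np.float64(0.0284), 0.97)
(200, [0.4381, 0.1623, 0.06], np.float64(0.0283), 0.97)
(215, [0.4382, 0.1624, 0.06], np.float64(0.0282), 0.96)
0.76 [0.4357 0.1606 0.0588]
0.55 [0.4339 0.0622 0.0608]
```

>>> send_rows --rows "0 0 0 5 -2 0 1;0 0 0 5 -2 60 1;0 0 0 5 -2 110 1;0 0 0 5 -2 150 1;0 0 0 5 -2 175 1;0 0 0 5 -2 184 1;0 0 0 5 -2 184 1;0 0 0 5 -2 184 1"

```text
time: 21.95
eef_pos: [0.4391, 0.1626, 0.0174]
tcp_rot: [0.707, 0.707, 0.001, 0.001]
contact_force: [0.2, 0.1, 0.2]
opening: 0.999
finger_force: 0.0
```

>>> send_rows --rows "0 0 0 0 0 0 -1;0 0 0 0 0 0 -1;0 0 0 0 0 0 -1;0 0 0 0 0 0 -1;0 0 0 0 0 0 -1" --grip_force 40

```text
time: 22.58
eef_pos: [0.4385, 0.1625, 0.0172]
tcp_rot: [0.707, 0.707, 0.001, 0.001]
contact_force: [-1.6, -0.8, 6.1]
opening: 0.676
finger_force: 42.4
```

```bash
python3 s.py
python3 - <<'E'
from h import *
q=cam('side')
save(q,'s9.png',(150,120,290,225),5.5)
for X in [(.438,.1624,.06),(.438,.1624,0)]: print((px(q,X)-[150,120])*5.5)
E
```

```text
{'time': 22.575, 'qpos': [0.137, 0.111, 2.204, -0.0, 0.825, 0.137], 'eef_pos': [0.439, 0.163, 0.017], 'tcp_rot': [0.707, 0.707, 0.001, 0.001], 'contact_force': [-1.557, -0.828, 6.087], 'wrist_torque': [0.012, 0.233, 0.003], 'opening': 0.676, 'finger_force': 42.401} yaw [ 9.005e+01 -1.000e-02  1.799e+02]
[304.41114691 463.05177392]
[311.65322568 556.69729125]
```

View pics/s9.png

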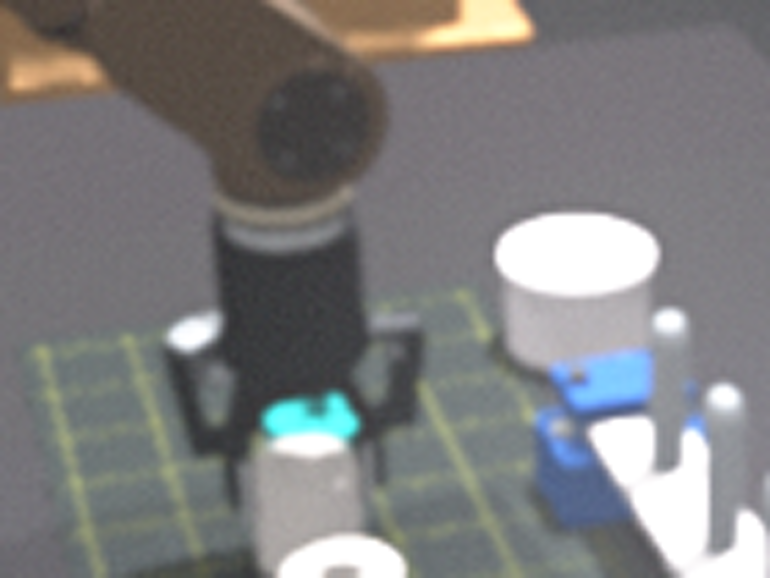

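Roller gripped. I regrip it 7 mm higher to keep clearance over the shaft tip, then lift and carry it to shaft 1.

>>> send_rows --rows "0 0 0 0 0 0 0.7;0 0 0 0 0 0 0.7;0 0 0 0 0 -4 0.7;0 0 0 0 0 -7 0.7;0 0 0 0 0 -7 -1;0 0 0 0 0 -7 -1;0 0 0 0 0 -7 -1;0 0 0 0 0 -7 -1" --grip_force 50

```text
time: 23.62
eef_pos: [0.4383, 0.1625, 0.0239]
tcp_rot: [0.707, 0.707, 0.0, 0.0]
contact_force: [-1.3, 0.4, 6.2]
opening: 0.672
finger_force: 52.6
```

>>> send_rows --rows "0 0 0 0 0 -20 -1;0 0 0 0 0 -70 -1;0 0 0 0 0 -130 -1;0 0 0 0 0 -180 -1;0 0 0 -20 60 -180 -1;0 0 0 -40 120 -180 -1;0 0 0 -55 170 -180 -1;0 0 0 -62 186 -180 -1"

```text
time: 24.62
eef_pos: [0.6253, 0.0992, 0.2015]
tcp_rot: [0.707, 0.707, -0.001, -0.0]
contact_force: [0.4, 1.2, -1.7]
opening: 0.667
finger_force: 54.1
```

>>> send_rows --rows "0 0 0 0 0 0 -1;0 0 0 0 0 0 -1;0 0 0 0 0 0 -1"

```text
time: 25.0
eef_pos: [0.6225, 0.1013, 0.203]
tcp_rot: [0.706, 0.708, -0.0, -0.0]
contact_force: [-0.2, -0.3, -1.0]
opening: 0.67
finger_force: 54.1
```

```bash
python3 s.py; python3 f.py .624 .1003 .240 .029
```

```text
{'time': 25.0, 'qpos': [0.001, 0.204, 1.707, 0.0, 1.23, -0.001], 'eef_pos': [0.622, 0.101, 0.203], 'tcp_rot': [0.706, 0.708, -0.0, -0.0], 'contact_force': [-0.192, -0.252, -0.981], 'wrist_torque': [0.004, 0.001, -0.081], 'opening': 0.67, 'finger_force': 54.119} yaw [ 9.0110e+01 -1.0000e-02 -1.7998e+02]
[0.6226 0.1012 0.2031]
(200, [0.6315, 0.142, 0.24], np.float64(0.0354), 0.74)
(215, [0.6315, 0.142, 0.24], np.float64(0.0354), 0.74)
0.69 [0.4426 0.0584 0.0566]
```

>>> send_rows --rows "0 0 0 -1 1 15 -1;0 0 0 -1 1 27 -1;0 0 0 -1 1 31 -1;0 0 0 -1 1 34 -1;0 0 0 -1 1 34 -1"

```text
time: 25.72
eef_pos: [0.6247, 0.0995, 0.1687]
tcp_rot: [0.707, 0.707, -0.0, -0.0]
contact_force: [-0.4, 0.2, -0.9]
opening: 0.669
finger_force: 54.1
```

```bash
python3 s.py
```

```text
{'time': 25.725, 'qpos': [-0.002, 0.24, 1.731, -0.0, 1.171, -0.003], 'eef_pos': [0.625, 0.099, 0.169], 'tcp_rot': [0.707, 0.707, -0.0, -0.0], 'contact_force': [-0.428, 0.197, -0.884], 'wrist_torque': [0.02, 0.004, -0.019], 'opening': 0.669, 'finger_force': 54.121} yaw [  90.04    0.   -179.99]
```

>>> send_rows --rows "0 0 0 0 0 8 -1;0 0 0 0 0 18 -1;0 0 0 0 0 28 -1;0 0 0 0 0 38 -1;0 0 0 0 0 46 -1;0 0 0 0 0 50 -1;0 0 0 0 0 50 -1"

```text
time: 26.6
eef_pos: [0.6245, 0.0995, 0.1185]
tcp_rot: [0.707, 0.707, -0.0, -0.0]
contact_force: [-0.1, -0.2, -1.6]
opening: 0.67
finger_force: 54.1
```

```bash
python3 s.py
```

```text
{'time': 26.6, 'qpos': [-0.002, 0.293, 1.764, -0.0, 1.085, -0.003], 'eef_pos': [0.625, 0.099, 0.118], 'tcp_rot': [0.707, 0.707, -0.0, -0.0], 'contact_force': [-0.059, -0.174, -1.555], 'wrist_torque': [-0.042, -0.042, -0.058], 'opening': 0.67, 'finger_force': 54.121} yaw [  90.04    0.   -179.97]
```

>>> send_rows --rows "0 0 0 0 0 10 -1;0 0 0 0 0 20 -1;0 0 0 0 0 28 -1;0 0 0 0 0 31 -1;0 0 0 0 0 31 -1"

```text
time: 27.22
eef_pos: [0.6245, 0.0995, 0.0875]
tcp_rot: [0.707, 0.707, -0.0, -0.0]
contact_force: [0.7, -0.1, -1.8]
opening: 0.667
finger_force: 54.1
```

>>> send_rows --rows "0 0 0 0 0 0 1;0 0 0 0 0 0 1;0 0 0 0 0 0 1;0 0 0 0 0 0 1;0 0 0 0 0 -30 1;0 0 0 0 0 -60 1;0 0 0 0 0 -114 1;0 0 0 0 0 -114 1"

```text
time: 28.22
eef_pos: [0.628, 0.0996, 0.2087]
tcp_rot: [0.707, 0.707, 0.004, 0.004]
contact_force: [1.1, 0.5, 0.4]
opening: 0.994
finger_force: 0.0
```

```bash
python3 f.py .624 .1003 .120 .029
```

```text
[0.6264 0.0995 0.2054]
(200, [0.6254, 0.141, 0.12], np.float64(0.0267), 0.71)
(215, [0.6243, 0.1415, 0.12], np.float64(0.0254), 0.87)
0.97 [0.4429 0.0601 0.0613]
0.91 [0.6216 0.1051 0.1205]
```

>>> send_rows --rows "0 0 0 -46 -187 0 1;0 0 0 -46 -187 0 1;0 0 0 -46 -187 0 1;0 0 0 -46 -187 0 1;0 0 0 -46 -187 0 1;0 0 0 -46 -187 0 1"

```text
time: 29.08
eef_pos: [0.4389, 0.0534, 0.202]
tcp_rot: [0.707, 0.707, 0.0, 0.0]
contact_force: [-0.1, 0.3, -0.1]
opening: 0.999
finger_force: 0.0
```

```bash
python3 f.py .4375 .053 .06 .029
```

```text
[0.439  0.0534 0.202 ]
(140, [0.436, 0.0534, 0.06], np.float64(0.0294), 0.87)
(160, [0.4358, 0.0527, 0.06], np.float64(0.0286), 0.92)
(180, [0.4359, 0.0529, 0.06], np.float64(0.0285), 0.9)
(200, [0.4357, 0.0529, 0.06], np.float64(0.0284), 0.89)
(215, [0.4358, 0.0527, 0.06], np.float64(0.0282), 0.9)
0.83 [0.6068 0.1051 0.1189]
0.83 [0.4345 0.0541 0.0592]
```

Run:
```python
from h import *
p=np.load('last.npy',allow_pickle=True).item(); g=cv2.cvtColor(p['color'],cv2.COLOR_RGB2GRAY)
e=px(p,(.4358,.0535,.06)); print(e)
u=int(e[0]); print('col',u,[(v,int(g[v,u])) for v in range(int(e[1])-46,int(e[1])+48,2)])
for yy in (.050,.053,.055,.057): print(yy,[px(p,(.4358,yy+d,.06)).round(1)[1] for d in (.029,.014,-.014,-.029)])
```

```text
[275.85290453 192.4162577 ]
col 275 [(146, 110), (148, 123), (150, 124), (152, 123), (154, 123), (156, 125), (158, 119), (160, 123), (162, 121), (164, 124), (166, 182), (168, 242), (170, 241), (172, 240), (174, 240), (176, 239), (178, 238), (180, 224), (182, 80), (184, 105), (186, 104), (188, 101), (190, 92), (192, 93), (194, 120), (196, 124), (198, 123), (200, 123), (202, 123), (204, 122), (206, 122), (208, 123), (210, 243), (212, 250), (214, 232), (216, 140), (218, 140), (220, 199), (222, 234), (224, 64), (226, 57), (228, 58), (230, 57), (232, 83), (234, 111), (236, 111), (238, 118)]
0.05 [np.float64(166.1), np.float64(181.7), np.float64(209.7), np.float64(224.1)]
0.053 [np.float64(162.9), np.float64(178.7), np.float64(206.8), np.float64(221.2)]
0.055 [np.float64(160.8), np.float64(176.6), np.float64(204.8), np.float64(219.3)]
0.057 [np.float64(158.6), np.float64(174.5), np.float64(202.9), np.float64(217.4)]
```

>>> send_rows --rows "0 0 0 -3 -3 0 1;0 0 0 -3 -3 60 1;0 0 0 -3 -3 110 1;0 0 0 -3 -3 150 1;0 0 0 -3 -3 170 1;0 0 0 -3 -3 178 1;0 0 0 -3 -3 178 1;0 0 0 -3 -3 178 -1"

```text
time: 30.18
eef_pos: [0.4359, 0.0502, 0.025]
tcp_rot: [0.707, 0.707, 0.001, 0.001]
contact_force: [0.8, -0.1, -0.0]
opening: 0.813
finger_force: 0.0
```

>>> send_rows --rows "0 0 0 0 0 0 -1;0 0 0 0 0 0 -1;0 0 0 0 0 0 -1;0 0 0 0 0 0 -1;0 0 0 0 0 -20 -1;0 0 0 0 0 -70 -1;0 0 0 0 0 -130 -1;0 0 0 0 0 -180 -1"

```text
time: 31.18
eef_pos: [0.4348, 0.0504, 0.2067]
tcp_rot: [0.707, 0.707, 0.001, 0.001]
contact_force: [0.1, 1.7, -1.0]
opening: 0.669
finger_force: 53.8
```

```bash
python3 s.py
```

```text
{'time': 31.175, 'qpos': [-0.117, -0.253, 2.148, 0.0, 1.243, -0.118], 'eef_pos': [0.435, 0.05, 0.207], 'tcp_rot': [0.707, 0.707, 0.001, 0.001], 'contact_force': [0.126, 1.689, -1.047], 'wrist_torque': [-0.023, -0.041, -0.028], 'opening': 0.669, 'finger_force': 53.839} yaw [9.0050e+01 2.0000e-02 1.7984e+02]
```

>>> send_rows --rows "0 0 0 -35 190 0 -1;0 0 0 -35 190 0 -1;0 0 0 -35 190 0 -1;0 0 0 -35 190 0 -1;0 0 0 -35 190 0 -1;0 0 0 -35 190 15 -1;0 0 0 -35 190 28 -1;0 0 0 -35 190 36 -1"

```text
time: 32.17
eef_pos: [0.6233, 0.0158, 0.1664]
tcp_rot: [0.707, 0.707, -0.001, -0.001]
contact_force: [-0.4, -0.7, -1.2]
opening: 0.663
finger_force: 54.0
```

>>> send_rows --rows "0 0 0 0 0 0 -1;0 0 0 0 0 0 -1;0 0 0 0 0 4 -1;0 0 0 0 0 4 -1"

```text
time: 32.67
eef_pos: [0.6246, 0.0155, 0.1636]
tcp_rot: [0.707, 0.707, -0.0, -0.0]
contact_force: [-0.2, -0.2, -0.9]
opening: 0.671
finger_force: 54.0
```

```bash
python3 s.py
```

```text
{'time': 32.675, 'qpos': [-0.137, 0.228, 1.754, -0.0, 1.16, -0.138], 'eef_pos': [0.625, 0.015, 0.164], 'tcp_rot': [0.707, 0.707, -0.0, -0.0], 'contact_force': [-0.21, -0.195, -0.946], 'wrist_torque': [-0.037, 0.024, -0.014], 'opening': 0.671, 'finger_force': 53.995} yaw [  90.04   -0.   -179.98]
```

>>> send_rows --rows "0 0 0 0 1 8 -1;0 0 0 0 1 18 -1;0 0 0 0 1 28 -1;0 0 0 0 1 38 -1;0 0 0 0 1 45 -1;0 0 0 0 1 45 -1"

```text
time: 33.42
eef_pos: [0.6252, 0.0156, 0.1178]
tcp_rot: [0.707, 0.707, -0.001, -0.001]
contact_force: [0.4, -0.7, -1.8]
opening: 0.667
finger_force: 54.0
```

>>> send_rows --rows "0 0 0 0 0 10 -1;0 0 0 0 0 20 -1;0 0 0 0 0 28 -1;0 0 0 0 0 31 -1;0 0 0 0 0 31 -1;0 0 0 0 0 31 1;0 0 0 0 0 31 1;0 0 0 0 0 31 1"

```text
time: 34.42
eef_pos: [0.6261, 0.0154, 0.0884]
tcp_rot: [0.707, 0.707, 0.0, 0.0]
contact_force: [-0.1, -0.4, 0.2]
opening: 1.003
finger_force: 0.0
```

>>> send_rows --rows "0 0 0 0 0 0 1;0 0 0 0 0 -30 1;0 0 0 0 0 -60 1;0 0 0 0 0 -114 1;0 0 0 0 0 -114 1"

```text
time: 35.05
eef_pos: [0.6291, 0.0151, 0.2086]
tcp_rot: [0.707, 0.707, 0.004, 0.005]
contact_force: [-0.1, -0.4, 0.5]
opening: 1.002
finger_force: 0.0
```

>>> send_rows --rows "0 0 0 -390 -183 0 1;0 0 0 -390 -183 0 1;0 0 0 -390 -183 0 1;0 0 0 -390 -183 0 1;0 0 0 -390 -183 0 1;0 0 0 -390 -183 0 1;0 0 0 -390 -183 0 1;0 0 0 -390 -183 0 1"

```text
time: 36.05
eef_pos: [0.4409, -0.3776, 0.201]
tcp_rot: [0.709, 0.705, -0.0, -0.0]
contact_force: [0.5, 0.5, -0.7]
opening: 1.002
finger_force: 0.0
```

>>> send_rows --rows "0 0 0 0 0 0 1;0 0 0 0 0 0 1"

```text
time: 36.3
eef_pos: [0.4435, -0.3733, 0.2014]
tcp_rot: [0.706, 0.708, 0.0, -0.0]
contact_force: [-0.1, -0.7, -0.0]
opening: 1.001
finger_force: 0.0
```

```bash
python3 s.py
cat > g.py <<'E'
from f import *
x,y=map(float,sys.argv[1:3]); z=.06
p,o=find(x,y,z,.029); print(*o,sep='\n')
for d in ctrl.look_for(p,'roller1'): print(round(d['p'],2),w(p,d['position']).round(4))
np.save('last.npy',p,allow_pickle=True); save(p,'tmp.png')
g=cv2.cvtColor(p['color'],cv2.COLOR_RGB2GRAY).astype(int)
xc,yc=o[-1][1][:2]
for nm,ax in (('x',0),('y',1)):
    t=np.arange(-.045,.045,.001); v=[]
    for k in t:
        X=[xc,yc,z]; X[ax]+=k; u=px(p,X).round().astype(int); v.append(int(g[u[1],u[0]]) if 0<=u[1]<420 else -1)
    d=np.abs(np.diff(v)); i=np.where(d>35)[0]; print(nm,[(round([xc,yc][ax]+t[k]+.0005,4),v[k],v[k+1]) for k in i])
E
python3 g.py .4425 -.3745
```

```text
{'time': 36.3, 'qpos': [-0.875, 0.095, 1.833, 0.0, 1.214, -0.877], 'eef_pos': [0.444, -0.373, 0.201], 'tcp_rot': [0.706, 0.708, 0.0, -0.0], 'contact_force': [-0.064, -0.74, -0.035], 'wrist_torque': [-0.034, -0.04, 0.021], 'opening': 1.001, 'finger_force': 0.0} yaw [ 9.0140e+01 -4.0000e-02 -1.7998e+02]
(180, [0.4406, -0.3761, 0.06], np.float64(0.0303), 0.91)
(200, [0.4398, -0.3775, 0.06], np.float64(0.0285), 0.97)
(215, [0.4398, -0.3775, 0.06], np.float64(0.0286), 0.96)
0.9 [ 0.4377 -0.3796  0.061 ]
x [(np.float64(0.4113), 74, 252), (np.float64(0.4263), 224, 179), (np.float64(0.4533), 131, 217), (np.float64(0.4543), 217, 255), (np.float64(0.4693), 225, 119), (np.float64(0.4793), 112, 186), (np.float64(0.4803), 186, 149), (np.float64(0.4813), 149, 112)]
y [(np.float64(-0.416), 131, 188), (np.float64(-0.414), 161, 110), (np.float64(-0.408), 69, 189), (np.float64(-0.407), 189, 248), (np.float64(-0.396), 193, 254), (np.float64(-0.392), 233, 135), (np.float64(-0.377), 169, 132), (np.float64(-0.376), 132, 93), (np.float64(-0.371), 94, 160), (np.float64(-0.369), 158, 117), (np.float64(-0.365), 81, 248), (np.float64(-0.35), 239, 171)]
```

>>> send_rows --rows "0 0 0 -4 -2 0 1;0 0 0 -4 -2 60 1;0 0 0 -4 -2 110 1;0 0 0 -4 -2 150 1;0 0 0 -4 -2 170 1;0 0 0 -4 -2 178 1;0 0 0 -4 -2 178 1;0 0 0 -4 -2 178 -1"

```text
time: 37.4
eef_pos: [0.442, -0.3798, 0.0257]
tcp_rot: [0.707, 0.707, -0.0, 0.002]
contact_force: [0.8, -0.0, 0.6]
opening: 0.816
finger_force: 0.0
```

>>> send_rows --rows "0 0 0 0 0 0 -1;0 0 0 0 0 0 -1;0 0 0 0 0 0 -1;0 0 0 0 0 0 -1;0 0 0 0 0 -20 -1;0 0 0 0 0 -70 -1;0 0 0 0 0 -130 -1;0 0 0 0 0 -180 -1"

```text
time: 38.4
eef_pos: [0.441, -0.3785, 0.207]
tcp_rot: [0.707, 0.707, -0.0, 0.001]
contact_force: [0.9, -0.2, -1.1]
opening: 0.649
finger_force: 53.5
```

```bash
python3 s.py
```

```text
{'time': 38.4, 'qpos': [-0.884, 0.092, 1.826, 0.0, 1.222, -0.885], 'eef_pos': [0.441, -0.378, 0.207], 'tcp_rot': [0.707, 0.707, -0.0, 0.001], 'contact_force': [0.927, -0.183, -1.087], 'wrist_torque': [-0.005, -0.006, 0.01], 'opening': 0.649, 'finger_force': 53.471} yaw [9.0050e+01 7.0000e-02 1.7994e+02]
```

>>> send_rows --rows "0 0 0 0 0 0 -1;0 0 0 0 0 0 -1;0 0 0 0 0 0 -1"

```text
time: 38.78
eef_pos: [0.44, -0.3774, 0.2014]
tcp_rot: [0.707, 0.707, 0.0, -0.002]
contact_force: [0.4, -0.4, -1.8]
opening: 0.647
finger_force: 53.5
```

Run:
```python
from h import *
p=cam('wrist'); q=cam('side')
for n,c in (('w',p),('s',q)):
    for d in ctrl.look_for(c,'roller1'): X=w(c,d['position']); print(n,round(d['p'],2),X.round(4),px(c,X).round())
a=p['color'][200:420,160:400,::-1]; b=q['color'][210:350,190:330,::-1]
cv2.imwrite('pics/w10.png',np.hstack([cv2.resize(a,(400,367)),cv2.resize(b,(367,367),interpolation=cv2.INTER_CUBIC)]))
```

```text
w 0.72 [ 0.4395 -0.3711  0.24  ] [277. 290.]
s 0.64 [ 0.4391 -0.3945  0.2219] [260. 276.]
s 0.5 [ 0.6122 -0.2308  0.057 ] [309. 274.]
```

View pics/w10.png

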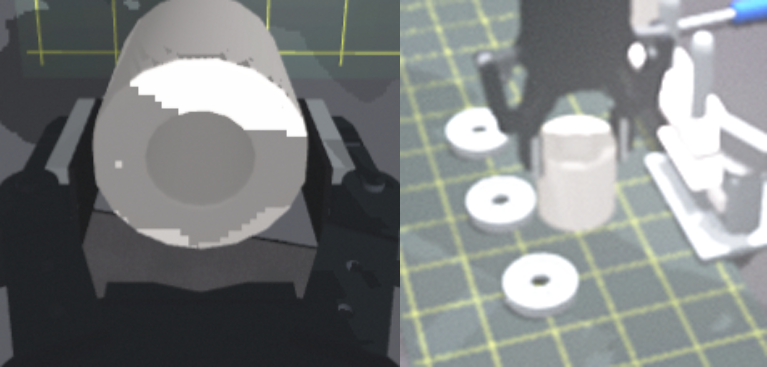

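Run:
```python
from h import *
p=cam('wrist')
for v in (157,152): print([ray(p,(280,200+v*.6),z).round(4).tolist() for z in (.2374,.24)])
for y in (-.3774,-.3805): print([px(p,(.44,y+d,.2374)).round(1)[1] for d in (.029,.014,-.014,-.029)])
```

```text
[[0.4414, -0.3761, 0.2374], [0.4414, -0.3744, 0.24]]
[[0.4414, -0.3746, 0.2374], [0.4414, -0.3729, 0.24]]
[np.float64(234.7), np.float64(267.9), np.float64(324.1), np.float64(351.4)]
[np.float64(241.7), np.float64(274.5), np.float64(329.9), np.float64(356.9)]
```

>>> send_rows --rows "0 0 0 307 187 0 -1;0 0 0 307 187 0 -1;0 0 0 307 187 0 -1;0 0 0 307 187 0 -1;0 0 0 307 187 0 -1;0 0 0 307 187 0 -1;0 0 0 307 187 0 -1;0 0 0 307 187 0 -1"

```text
time: 40.02
eef_pos: [0.6274, -0.0717, 0.2033]
tcp_rot: [0.707, 0.708, -0.001, -0.0]
contact_force: [-0.5, 0.3, -1.0]
opening: 0.652
finger_force: 53.6
```

>>> send_rows --rows "0 0 0 0 0 0 -1;0 0 0 0 0 0 -1;0 0 0 0 0 15 -1;0 0 0 0 0 25 -1;0 0 0 0 0 25 -1;0 0 0 0 0 25 -1"

```text
time: 40.78
eef_pos: [0.6278, -0.0715, 0.1787]
tcp_rot: [0.707, 0.707, -0.0, -0.0]
contact_force: [0.0, 0.5, -2.1]
opening: 0.65
finger_force: 53.6
```

```bash
python3 s.py
```

```text
{'time': 40.775, 'qpos': [-0.274, 0.229, 1.725, -0.0, 1.188, -0.275], 'eef_pos': [0.628, -0.071, 0.179], 'tcp_rot': [0.707, 0.707, -0.0, -0.0], 'contact_force': [0.023, 0.522, -2.063], 'wrist_torque': [-0.038, 0.007, -0.008], 'opening': 0.65, 'finger_force': 53.581} yaw [  90.04   -0.   -179.99]
```

>>> send_rows --rows "0 0 0 1 0 6 -1;0 0 0 1 0 10 -1;0 0 0 1 0 14 -1;0 0 0 1 0 14 -1"

```text
time: 41.28
eef_pos: [0.6275, -0.0704, 0.1642]
tcp_rot: [0.707, 0.707, -0.0, -0.0]
contact_force: [-0.4, 0.3, -0.9]
opening: 0.655
finger_force: 53.6
```

>>> send_rows --rows "0 0 0 0 0 8 -1;0 0 0 0 0 16 -1;0 0 0 0 0 16 -1"

```text
time: 41.65
eef_pos: [0.627, -0.0703, 0.1473]
tcp_rot: [0.707, 0.707, -0.001, -0.001]
contact_force: [-0.4, 0.5, -0.9]
opening: 0.65
finger_force: 53.6
```

>>> send_rows --rows "0 0 0 0 0 10 -1;0 0 0 0 0 22 -1;0 0 0 0 0 34 -1;0 0 0 0 0 46 -1;0 0 0 0 0 56 -1;0 0 0 0 0 60 -1;0 0 0 0 0 60 -1;0 0 0 0 0 60 1"

```text
time: 42.65
eef_pos: [0.6284, -0.0707, 0.0897]
tcp_rot: [0.707, 0.707, 0.0, 0.001]
contact_force: [0.2, -0.3, 0.2]
opening: 0.838
finger_force: 0.0
```

>>> send_rows --rows "0 0 0 0 0 0 1;0 0 0 0 0 0 1;0 0 0 0 0 0 1;0 0 0 0 0 -30 1;0 0 0 0 0 -60 1;0 0 0 0 0 -114 1;0 0 0 0 0 -114 1"

```text
time: 43.52
eef_pos: [0.631, -0.0713, 0.2096]
tcp_rot: [0.707, 0.707, 0.003, 0.005]
contact_force: [0.7, -0.6, -0.2]
opening: 1.003
finger_force: 0.0
```

>>> send_rows --rows "0 0 0 15 -194 0 1;0 0 0 15 -194 0 1;0 0 0 15 -194 0 1;0 0 0 15 -194 0 1;0 0 0 15 -194 0 1;0 0 0 15 -194 0 1"

```text
time: 44.28
eef_pos: [0.4352, -0.0561, 0.2035]
tcp_rot: [0.707, 0.707, 0.0, 0.001]
contact_force: [0.5, -0.1, -0.5]
opening: 1.001
finger_force: 0.0
```

```bash
python3 s.py
python3 - <<'E'
from f import *
p,o=find(.4335,-.0555,.016,.031); print(*o,sep='\n')
for t in ('nut1','roller1'):
    for d in ctrl.look_for(p,t): print(t,round(d['p'],2),w(p,d['position']).round(4))
q=cam('side')
for t in ('nut1','roller1'):
    for d in ctrl.look_for(q,t): print('side',t,round(d['p'],2),w(q,d['position']).round(4))
np.save('last.npy',p,allow_pickle=True); cv2.imwrite('pics/w11.png',np.hstack([cv2.resize(p['color'][...,::-1],(400,300)),cv2.resize(q['color'][170:320,180:380,::-1],(400,300),interpolation=cv2.INTER_CUBIC)]))
E
```

```text
{'time': 44.275, 'qpos': [-0.36, -0.246, 2.149, 0.0, 1.237, -0.361], 'eef_pos': [0.435, -0.056, 0.203], 'tcp_rot': [0.707, 0.707, 0.0, 0.001], 'contact_force': [0.486, -0.144, -0.485], 'wrist_torque': [0.029, 0.027, 0.032], 'opening': 1.001, 'finger_force': 0.0} yaw [9.0040e+01 2.0000e-02 1.7993e+02]
(120, [0.4325, -0.055, 0.016], np.float64(0.0301), 0.99)
(140, [0.4326, -0.0549, 0.016], np.float64(0.0298), 0.97)
(160, [0.4328, -0.0548, 0.016], np.float64(0.0241), 0.98)
nut1 0.91 [ 0.434  -0.2736  0.0128]
nut1 0.8 [ 0.4295 -0.0583  0.0141]
nut1 0.66 [ 0.4262 -0.1644  0.0128]
roller1 0.73 [ 0.6116 -0.0629  0.119 ]
roller1 0.59 [0.6027 0.0182 0.1159]
roller1 0.55 [0.6017 0.0811 0.1024]
side nut1 0.97 [ 0.4321 -0.2875  0.0153]
side nut1 0.84 [ 0.4273 -0.0636  0.0185]
side nut1 0.65 [0.4675 0.285  0.016 ]
side nut1 0.56 [ 0.4239 -0.1735  0.0181]
side roller1 0.84 [0.6065 0.0009 0.1138]
side roller1 0.72 [ 0.6172 -0.0884  0.1055]
side roller1 0.68 [0.6069 0.0814 0.1137]
side roller1 0.6 [ 0.4343 -0.2874  0.0162]
```

>>> send_rows --rows "0 0 0 1 -2 60 1;0 0 0 1 -2 110 1;0 0 0 1 -2 160 1;0 0 0 1 -2 180 1;0 0 0 1 -2 190 1;0 0 0 1 -2 190 1;0 0 0 1 -2 190 1"

```text
time: 45.45
eef_pos: [0.4329, -0.0551, 0.014]
tcp_rot: [0.707, 0.707, 0.001, 0.001]
contact_force: [-0.0, 0.5, 0.1]
opening: 1.0
finger_force: 0.0
```

>>> send_rows --rows "0 0 0 0 0 4 1;0 0 0 0 0 8 1;0 0 0 0 0 12 1;0 0 0 0 0 12 1"

```text
time: 45.95
eef_pos: [0.4313, -0.0545, 0.0004]
tcp_rot: [0.707, 0.707, -0.0, -0.0]
contact_force: [-0.2, -0.1, -0.5]
opening: 0.997
finger_force: 0.0
```

>>> send_rows --rows "0 0 0 0 0 3 1;0 0 0 0 0 6 1;0 0 0 0 0 9 1;0 0 0 0 0 9 1"

```text
time: 46.45
eef_pos: [0.4315, -0.0546, -0.0085]
tcp_rot: [0.707, 0.707, -0.0, -0.0]
contact_force: [-0.3, 0.1, -0.6]
opening: 1.004
finger_force: 0.0
```

>>> send_rows --rows "0 0 0 0 0 3 1;0 0 0 0 0 6 1;0 0 0 0 0 6 1"

```text
time: 46.82
eef_pos: [0.4315, -0.0545, -0.0145]
tcp_rot: [0.707, 0.707, -0.0, -0.0]
contact_force: [0.5, 0.2, 0.0]
opening: 1.0
finger_force: 0.0
```

>>> send_rows --rows "0 0 0 0 0 0 -1;0 0 0 0 0 0 -1;0 0 0 0 0 0 -1;0 0 0 0 0 0 -1;0 0 0 0 0 0 -1" --grip_force 60

```text
time: 47.45
eef_pos: [0.4324, -0.0548, -0.0133]
tcp_rot: [0.707, 0.707, 0.0, 0.0]
contact_force: [-1.4, 0.4, 5.4]
opening: 0.701
finger_force: 64.8
```

```bash
python3 s.py
python3 - <<'E'
from h import *
q=cam('side'); p=cam('wrist')
for X in ((.4326,-.055,.016),(.4326,-.055,0),(.4326+.031,-.055,0),(.4326-.031,-.055,0)): print(X,((px(q,X)-[165,190])*2.86).round())
cv2.imwrite('pics/w12.png',np.hstack([cv2.resize(q['color'][190:295,165:305,::-1],(400,300),interpolation=cv2.INTER_CUBIC),cv2.resize(p['color'][150:360,140:420,::-1],(400,300))]))
E
```

```text
{'time': 47.45, 'qpos': [-0.36, 0.112, 2.282, -0.0, 0.748, -0.361], 'eef_pos': [0.432, -0.055, -0.013], 'tcp_rot': [0.707, 0.707, 0.0, 0.0], 'contact_force': [-1.45, 0.395, 5.423], 'wrist_torque': [0.097, 0.301, -0.017], 'opening': 0.701, 'finger_force': 64.824} yaw [9.0060e+01 2.0000e-02 1.7996e+02]
(0.4326, -0.055, 0.016) [159. 197.]
(0.4326, -0.055, 0) [160. 211.]
(0.4636, -0.055, 0) [193. 205.]
(0.40159999999999996, -0.055, 0) [127. 217.]
```

View pics/w12.png

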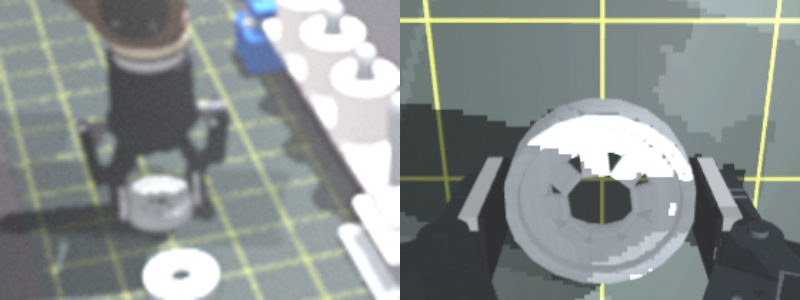

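The nut is held flat and centred. I regrip 5 mm deeper and re-measure its centre in the hand.

>>> send_rows --rows "0 0 0 0 0 0 0.75;0 0 0 0 0 0 0.75;0 0 0 0 0 3 0.75;0 0 0 0 0 5 0.75;0 0 0 0 0 5 -1;0 0 0 0 0 5 -1;0 0 0 0 0 5 -1;0 0 0 0 0 5 -1" --grip_force 80

```text
time: 48.55
eef_pos: [0.4343, -0.0555, -0.0159]
tcp_rot: [0.707, 0.707, 0.001, 0.001]
contact_force: [-3.0, 1.7, 22.1]
opening: 0.698
finger_force: 89.2
```

```bash
python3 s.py
cat > n.py <<'E'
from f import *
# outline of a nut: radial edge scan on its top face, least-squares circle in world at height z
from scipy.optimize import least_squares
x,y,z=map(float,sys.argv[1:4]); p,o=find(x,y,z,.031); print(*o,sep='\n')
for d in ctrl.look_for(p,'nut1'): print(round(d['p'],2),w(p,d['position']).round(4))
g=cv2.GaussianBlur(cv2.cvtColor(p['color'],cv2.COLOR_RGB2GRAY),(3,3),0).astype(float)
# dark hole: threshold below, contour nearest
e=px(p,(x,y,z))
for T in (60,75,90,105):
    cs,_=cv2.findContours((g<T).astype(np.uint8),cv2.RETR_LIST,cv2.CHAIN_APPROX_NONE)
    for c in cs:
        if len(c)<15: continue
        (cx,cy),r=cv2.minEnclosingCircle(c); X=ray(p,(cx,cy),z)
        if np.hypot(*(X[:2]-[x,y]))<.012 and r<40: print('hole',T,X.round(4),round(r,1))
np.save('last.npy',p,allow_pickle=True)
E
python3 n.py .4326 -.055 .014
```

```text
{'time': 48.55, 'qpos': [-0.36, 0.121, 2.278, -0.0, 0.74, -0.361], 'eef_pos': [0.434, -0.055, -0.016], 'tcp_rot': [0.707, 0.707, 0.001, 0.001], 'contact_force': [-2.979, 1.665, 22.061], 'wrist_torque': [0.346, 1.138, -0.011], 'opening': 0.698, 'finger_force': 89.167} yaw [9.0060e+01 5.0000e-02 1.7987e+02]
(160, [0.4344, -0.0957, 0.014], np.float64(0.0347), 0.15)
(180, [0.4408, -0.0371, 0.014], np.float64(0.0253), 0.44)
(200, [0.4396, -0.0379, 0.014], np.float64(0.0254), 0.38)
(215, [0.4395, -0.038, 0.014], np.float64(0.0252), 0.37)
0.96 [ 0.4347 -0.0529  0.0128]
hole 60 [ 0.4379 -0.0564  0.014 ] 14.8
hole 60 [ 0.4308 -0.056   0.014 ] 13.5
hole 75 [ 0.4377 -0.056   0.014 ] 16.2
hole 75 [ 0.4312 -0.0558  0.014 ] 14.8
hole 90 [ 0.4377 -0.056   0.014 ] 16.6
hole 90 [ 0.431 -0.056  0.014] 15.5
hole 105 [ 0.4348 -0.0565  0.014 ] 23.0
```

>>> send_rows --rows "0 0 0 0 0 -15 -1;0 0 0 0 0 -60 -1;0 0 0 0 0 -120 -1;0 0 0 0 0 -190 -1;0 0 0 -14 60 -195 -1;0 0 0 -14 120 -195 -1;0 0 0 -14 180 -195 -1;0 0 0 -14 194 -195 -1"

```text
time: 49.65
eef_pos: [0.6275, -0.0684, 0.1744]
tcp_rot: [0.707, 0.708, -0.0, -0.001]
contact_force: [0.8, -0.4, -2.0]
opening: 0.698
finger_force: 86.2
```

>>> send_rows --rows "0 0 0 0 0 0 -1;0 0 0 0 0 0 -1;0 0 0 0 0 10 -1;0 0 0 0 0 20 -1;0 0 0 0 0 27 -1;0 0 0 0 0 27 -1;0 0 0 0 0 27 -1"

```text
time: 50.52
eef_pos: [0.6259, -0.0686, 0.149]
tcp_rot: [0.707, 0.707, 0.0, 0.0]
contact_force: [-0.4, 0.1, -0.9]
opening: 0.698
finger_force: 86.2
```

```bash
python3 s.py; python3 n.py .6273 -.070 .180
```

```text
{'time': 50.525, 'qpos': [-0.27, 0.253, 1.753, -0.0, 1.136, -0.271], 'eef_pos': [0.626, -0.069, 0.149], 'tcp_rot': [0.707, 0.707, 0.0, 0.0], 'contact_force': [-0.42, 0.145, -0.899], 'wrist_torque': [0.023, -0.013, -0.018], 'opening': 0.698, 'finger_force': 86.231} yaw [ 90.04   0.   179.99]
(120, [0.6281, -0.0569, 0.18], np.float64(0.026), 0.62)
(140, [0.6313, -0.0506, 0.18], np.float64(0.0241), 0.39)
(160, [0.6293, -0.0577, 0.18], np.float64(0.0248), 0.66)
0.92 [ 0.6253 -0.0657  0.1776]
0.72 [ 0.431  -0.1669  0.0175]
```

>>> send_rows --rows "0 0 0 -1 1 5 -1;0 0 0 -1 1 10 -1;0 0 0 -1 1 15 -1;0 0 0 -1 1 18 -1;0 0 0 -1 1 20 -1;0 0 0 -1 1 20 -1"

```text
time: 51.38
eef_pos: [0.6267, -0.0695, 0.1286]
tcp_rot: [0.707, 0.707, -0.0, -0.0]
contact_force: [-0.1, -0.2, -0.5]
opening: 0.7
finger_force: 86.2
```

```bash
python3 s.py
```

```text
{'time': 51.375, 'qpos': [-0.271, 0.277, 1.763, 0.0, 1.102, -0.272], 'eef_pos': [0.627, -0.069, 0.129], 'tcp_rot': [0.707, 0.707, -0.0, -0.0], 'contact_force': [-0.133, -0.175, -0.53], 'wrist_torque': [-0.031, 0.047, 0.028], 'opening': 0.7, 'finger_force': 86.232} yaw [ 9.0040e+01 -1.0000e-02 -1.7998e+02]
```

>>> send_rows --rows "0 0 0 0 0 2 -1;0 0 0 0 0 4 -1;0 0 0 0 0 6 -1;0 0 0 0 0 8 -1;0 0 0 0 0 8 -1"

```text
time: 52.0
eef_pos: [0.6271, -0.0698, 0.1217]
tcp_rot: [0.707, 0.707, 0.0, 0.0]
contact_force: [-2.8, 0.2, 5.2]
opening: 0.699
finger_force: 86.8
```

```bash
python3 s.py
```

```text
{'time': 52.0, 'qpos': [-0.271, 0.285, 1.767, -0.0, 1.088, -0.272], 'eef_pos': [0.627, -0.07, 0.122], 'tcp_rot': [0.707, 0.707, 0.0, 0.0], 'contact_force': [-2.762, 0.191, 5.231], 'wrist_torque': [-0.102, 0.4, -0.005], 'opening': 0.699, 'finger_force': 86.793} yaw [9.0050e+01 3.0000e-02 1.7995e+02]
```

>>> send_rows --rows "0 0 0 0 -1 1 -1;0 0 0 0 -1 3 -1;0 0 0 0 -1 5 -1;0 0 0 0 -1 7 -1;0 0 0 0 -1 7 -1"

```text
time: 52.62
eef_pos: [0.627, -0.0698, 0.1154]
tcp_rot: [0.707, 0.707, 0.001, 0.001]
contact_force: [-2.0, -0.6, 6.1]
opening: 0.697
finger_force: 87.0
```

```bash
python3 s.py
```

```text
{'time': 52.625, 'qpos': [-0.272, 0.291, 1.772, 0.0, 1.075, -0.272], 'eef_pos': [0.627, -0.07, 0.115], 'tcp_rot': [0.707, 0.707, 0.001, 0.001], 'contact_force': [-2.047, -0.575, 6.15], 'wrist_torque': [-0.065, 0.173, 0.039], 'opening': 0.697, 'finger_force': 86.991} yaw [9.004e+01 4.000e-02 1.798e+02]
```

>>> send_rows --rows "0 0 0 0 0 2 -1;0 0 0 0 0 4 -1;0 0 0 0 0 6 -1;0 0 0 0 0 8 -1;0 0 0 0 0 10 -1;0 0 0 0 0 10 -1"

```text
time: 53.38
eef_pos: [0.6271, -0.0698, 0.1056]
tcp_rot: [0.707, 0.707, 0.001, 0.002]
contact_force: [-0.5, -1.1, 6.5]
opening: 0.694
finger_force: 87.0
```

```bash
python3 s.py
```

```text
{'time': 53.375, 'qpos': [-0.272, 0.303, 1.777, 0.0, 1.058, -0.272], 'eef_pos': [0.627, -0.07, 0.106], 'tcp_rot': [0.707, 0.707, 0.001, 0.002], 'contact_force': [-0.503, -1.095, 6.501], 'wrist_torque': [-0.058, 0.214, -0.016], 'opening': 0.694, 'finger_force': 87.019} yaw [9.0040e+01 4.0000e-02 1.7979e+02]
```

>>> send_rows --rows "0 0 0 0 0 1 -1;0 0 0 0 0 2 -1;0 0 0 0 0 2 -1"

```text
time: 53.75
eef_pos: [0.6272, -0.0698, 0.1042]
tcp_rot: [0.707, 0.707, 0.001, 0.001]
contact_force: [-2.2, -0.2, 8.9]
opening: 0.7
finger_force: 87.2
```

>>> send_rows --rows "0 0 0 0 0 1 -1;0 0 0 0 0 2 -1;0 0 0 0 0 2 -1"

```text
time: 54.12
eef_pos: [0.6272, -0.0698, 0.1041]
tcp_rot: [0.707, 0.707, 0.001, 0.001]
contact_force: [-6.3, 0.5, 15.3]
opening: 0.699
finger_force: 87.9
```

```bash
cat > m.py <<'E'
from h import *
s=ctrl.get_state(); print(s['time'],s['eef_pos'].round(4),s['contact_force'].round(1))
for n in ('wrist','side','top'):
    p=cam(n)
    for t in ('nut1','roller1'):
        print(n,t,*[(round(d['p'],2),*w(p,d['position']).round(3).tolist()) for d in ctrl.look_for(p,t)],sep=' ')
E
python3 m.py
```

```text
54.125 [ 0.6272 -0.0698  0.1041] [-6.3  0.5 15.3]
wrist nut1 (0.95, 0.627, -0.067, 0.134) (0.56, 0.431, -0.165, 0.015) (0.44, 0.465, -0.288, 0.014)
wrist roller1 (0.79, 0.626, 0.022, 0.122) (0.7, 0.626, -0.044, 0.098) (0.69, 0.627, -0.032, 0.061)
side nut1 (0.75, 0.464, 0.285, 0.015) (0.71, 0.421, -0.178, 0.017) (0.62, 0.435, -0.287, 0.019) (0.59, 0.427, 0.389, 0.019) (0.5, 0.617, -0.083, 0.136)
side roller1 (0.89, 0.616, -0.092, 0.095) (0.76, 0.598, 0.084, 0.103) (0.67, 0.602, 0.003, 0.101)
top nut1 (0.82, 0.469, 0.297, 0.017) (0.79, 0.422, -0.163, 0.016) (0.78, 0.435, -0.275, 0.011) (0.56, 0.428, 0.401, 0.012)
top roller1 (0.81, 0.616, 0.096, 0.117) (0.59, 0.625, 0.029, 0.118)
```

>>> send_rows --rows "0 0 0 0 0 2 -1;0 0 0 0 0 4 -1;0 0 0 0 0 4 -1;0 0 0 0 0 0 -1;0 0 0 0 0 -2 1;0 0 0 0 0 -2 1;0 0 0 0 0 -2 1;0 0 0 0 0 -2 1"

```text
time: 55.58
eef_pos: [0.6255, -0.0694, 0.101]
tcp_rot: [0.707, 0.707, -0.0, -0.001]
contact_force: [-1.2, 0.1, -0.2]
opening: 1.004
finger_force: 0.0
```

>>> send_rows --rows "0 0 0 0 0 -20 1;0 0 0 0 0 -60 1;0 0 0 0 0 -98 1;0 0 0 0 0 -98 1"

```text
time: 56.08
eef_pos: [0.6287, -0.0702, 0.2064]
tcp_rot: [0.707, 0.707, 0.003, 0.005]
contact_force: [-0.1, 0.1, 0.8]
opening: 1.0
finger_force: 0.0
```

>>> send_rows --rows "0 0 0 -98 -199 0 1;0 0 0 -98 -199 0 1;0 0 0 -98 -199 0 1;0 0 0 -98 -199 0 1;0 0 0 -98 -199 0 1;0 0 0 -98 -199 0 1"

```text
time: 56.82
eef_pos: [0.4271, -0.1676, 0.1999]
tcp_rot: [0.707, 0.707, 0.0, 0.0]
contact_force: [0.0, 0.7, -0.6]
opening: 0.999
finger_force: 0.0
```

```bash
python3 m.py; python3 n.py .428 -.168 .016
```

```text
56.825 [ 0.4271 -0.1676  0.1999] [ 0.   0.7 -0.6]
wrist nut1 (0.93, 0.426, -0.167, 0.016) (0.93, 0.436, -0.278, 0.014) (0.67, 0.6, -0.08, 0.131)
wrist roller1 (0.84, 0.6, -0.073, 0.091) (0.67, 0.618, -0.013, 0.075)
side nut1 (0.95, 0.433, -0.285, 0.015) (0.84, 0.615, -0.084, 0.138) (0.71, 0.424, -0.173, 0.018) (0.4, 0.411, 0.398, 0.018)
side roller1 (0.91, 0.616, -0.091, 0.095) (0.71, 0.608, 0.081, 0.113) (0.71, 0.604, -0.0, 0.116) (0.62, 0.658, -0.411, 0.052)
top nut1 (0.72, 0.429, 0.395, 0.012) (0.69, 0.467, 0.295, 0.016) (0.59, 0.622, -0.069, 0.136)
top roller1 (0.68, 0.617, 0.016, 0.114) (0.61, 0.618, 0.097, 0.117)
(160, [0.4273, -0.1668, 0.016], np.float64(0.0303), 0.97)
(180, [0.4272, -0.1668, 0.016], np.float64(0.0303), 0.96)
(200, [0.4241, -0.1675, 0.016], np.float64(0.0278), 0.91)
(200, [0.4301, -0.1655, 0.016], np.float64(0.0282), 0.94)
(215, [0.4266, -0.1676, 0.016], np.float64(0.0247), 0.91)
0.78 [ 0.4279 -0.1666  0.0164]
0.7 [ 0.5991 -0.0777  0.1338]
0.63 [ 0.4361 -0.2767  0.0141]
hole 75 [ 0.4284 -0.1684  0.016 ] 7.4
hole 90 [ 0.4278 -0.1678  0.016 ] 8.2
hole 105 [ 0.4274 -0.1673  0.016 ] 8.7
```

>>> send_rows --rows "0 0 0 1 0 60 1;0 0 0 1 0 120 1;0 0 0 1 0 170 1;0 0 0 1 0 198 1;0 0 0 1 0 208 1;0 0 0 1 0 214 1;0 0 0 1 0 214 1;0 0 0 1 0 214 1"

```text
time: 58.38
eef_pos: [0.4279, -0.1673, -0.0129]
tcp_rot: [0.707, 0.707, 0.0, 0.001]
contact_force: [-0.5, 0.5, -0.2]
opening: 1.003
finger_force: 0.0
```

>>> send_rows --rows "0 0 0 0 0 0 -1;0 0 0 0 0 0 -1;0 0 0 0 0 0 -1;0 0 0 0 0 0 -1;0 0 0 0 0 0 -1" --grip_force 80

```text
time: 59.0
eef_pos: [0.4277, -0.1672, -0.0123]
tcp_rot: [0.707, 0.707, 0.0, 0.0]
contact_force: [-3.4, 1.6, 10.0]
opening: 0.697
finger_force: 83.9
```

```bash
python3 s.py;python3 n.py .4273 -.167 .014
```

```text
{'time': 59.0, 'qpos': [-0.594, 0.157, 2.227, -0.0, 0.757, -0.595], 'eef_pos': [0.428, -0.167, -0.012], 'tcp_rot': [0.707, 0.707, 0.0, 0.0], 'contact_force': [-3.447, 1.634, 10.006], 'wrist_torque': [0.275, 0.447, -0.007], 'opening': 0.697, 'finger_force': 83.898} yaw [9.0050e+01 3.0000e-02 1.7996e+02]
(180, [0.4332, -0.1928, 0.014], np.float64(0.0324), 0.56)
(200, [0.4338, -0.1495, 0.014], np.float64(0.0251), 0.45)
(215, [0.4327, -0.1496, 0.014], np.float64(0.0253), 0.4)
0.71 [ 0.4269 -0.1652  0.0173]
hole 75 [ 0.4348 -0.1676  0.014 ] 11.5
hole 75 [ 0.4266 -0.1675  0.014 ] 18.1
hole 90 [ 0.4348 -0.1678  0.014 ] 12.2
hole 90 [ 0.4267 -0.1676  0.014 ] 18.6
hole 105 [ 0.4341 -0.1678  0.014 ] 13.0
hole 105 [ 0.4267 -0.1675  0.014 ] 18.7
```

>>> send_rows --rows "0 0 0 0 0 -15 -1;0 0 0 0 0 -70 -1;0 0 0 0 0 -130 -1;0 0 0 0 0 -188 -1;0 0 0 0 0 -188 -1;0 0 0 40 40 -188 -1;0 0 0 80 85 -188 -1;0 0 0 120 130 -188 -1"

```text
time: 60.1
eef_pos: [0.5571, -0.0452, 0.1729]
tcp_rot: [0.707, 0.707, -0.0, -0.0]
contact_force: [0.9, 0.3, 0.5]
opening: 0.694
finger_force: 86.3
```

>>> send_rows --rows "0 0 0 40 40 0 -1;0 0 0 63 68 0 -1;0 0 0 63 68 0 -1;0 0 0 63 68 0 -1;0 0 0 63 68 8 -1;0 0 0 63 68 16 -1;0 0 0 63 68 23 -1;0 0 0 63 68 23 -1"

```text
time: 61.1
eef_pos: [0.6239, 0.0163, 0.1496]
tcp_rot: [0.707, 0.707, -0.001, -0.001]
contact_force: [-0.2, -0.6, -0.5]
opening: 0.697
finger_force: 86.3
```

```bash
python3 s.py
```

```text
{'time': 61.1, 'qpos': [-0.136, 0.242, 1.765, -0.0, 1.137, -0.137], 'eef_pos': [0.624, 0.016, 0.15], 'tcp_rot': [0.707, 0.707, -0.001, -0.001], 'contact_force': [-0.154, -0.601, -0.464], 'wrist_torque': [-0.013, -0.021, -0.016], 'opening': 0.697, 'finger_force': 86.3} yaw [ 9.0020e+01 -2.0000e-02 -1.7988e+02]
```

>>> send_rows --rows "0 0 0 -1 1 5 -1;0 0 0 -1 1 10 -1;0 0 0 -1 1 15 -1;0 0 0 -1 1 19 -1;0 0 0 -1 1 22 -1;0 0 0 -1 1 22 -1"

```text
time: 61.85
eef_pos: [0.6253, 0.0152, 0.1284]
tcp_rot: [0.707, 0.707, -0.001, -0.0]
contact_force: [-0.6, -1.8, -0.6]
opening: 0.695
finger_force: 86.3
```

>>> send_rows --rows "0 0 0 0 0 1 -1;0 0 0 0 0 2 -1;0 0 0 0 0 3 -1;0 0 0 0 0 3 -1"

```text
time: 62.35
eef_pos: [0.6259, 0.0155, 0.1264]
tcp_rot: [0.707, 0.707, 0.0, 0.0]
contact_force: [-2.3, -0.9, 4.2]
opening: 0.695
finger_force: 86.8
```

```bash
python3 s.py
```

```text
{'time': 62.35, 'qpos': [-0.137, 0.27, 1.776, -0.0, 1.094, -0.138], 'eef_pos': [0.626, 0.015, 0.126], 'tcp_rot': [0.707, 0.707, 0.0, 0.0], 'contact_force': [-2.301, -0.855, 4.209], 'wrist_torque': [-0.212, 0.575, -0.031], 'opening': 0.695, 'finger_force': 86.77} yaw [9.0050e+01 1.0000e-02 1.7996e+02]
```

>>> send_rows --rows "0 0 0 0 0 2 -1;0 0 0 0 0 4 -1;0 0 0 0 0 6 -1;0 0 0 0 0 8 -1;0 0 0 0 0 10 -1;0 0 0 0 0 12 -1;0 0 0 0 0 14 -1;0 0 0 0 0 14 -1"

```text
time: 63.35
eef_pos: [0.6265, 0.0153, 0.113]
tcp_rot: [0.707, 0.707, 0.001, 0.001]
contact_force: [-3.2, -1.9, 6.3]
opening: 0.696
finger_force: 87.1
```

```bash
python3 s.py
```

```text
{'time': 63.35, 'qpos': [-0.137, 0.286, 1.783, -0.0, 1.07, -0.138], 'eef_pos': [0.626, 0.015, 0.113], 'tcp_rot': [0.707, 0.707, 0.001, 0.001], 'contact_force': [-3.176, -1.944, 6.275], 'wrist_torque': [-0.227, 0.54, -0.007], 'opening': 0.696, 'finger_force': 87.082} yaw [9.0050e+01 2.0000e-02 1.7989e+02]
```

>>> send_rows --rows "0 0 0 0 0 2 -1;0 0 0 0 0 4 -1;0 0 0 0 0 6 -1;0 0 0 0 0 6 -1"

```text
time: 63.85
eef_pos: [0.6266, 0.0153, 0.1077]
tcp_rot: [0.707, 0.707, 0.001, 0.001]
contact_force: [-3.7, -0.6, 8.8]
opening: 0.7
finger_force: 87.3
```

```bash
python3 s.py
```

```text
{'time': 63.85, 'qpos': [-0.137, 0.293, 1.786, -0.0, 1.061, -0.138], 'eef_pos': [0.627, 0.015, 0.108], 'tcp_rot': [0.707, 0.707, 0.001, 0.001], 'contact_force': [-3.692, -0.627, 8.824], 'wrist_torque': [-0.221, 0.774, 0.0], 'opening': 0.7, 'finger_force': 87.303} yaw [9.0050e+01 2.0000e-02 1.7989e+02]
```

Near the seat. I press 4 mm at a time until the height stops changing.

>>> send_rows --rows "0 0 0 0 0 1 -1;0 0 0 0 0 2 -1;0 0 0 0 0 3 -1;0 0 0 0 0 3 -1"

```text
time: 64.35
eef_pos: [0.6266, 0.0153, 0.1076]
tcp_rot: [0.707, 0.707, 0.0, 0.001]
contact_force: [-9.9, -0.5, 19.7]
opening: 0.697
finger_force: 88.4
```

>>> send_rows --rows "0 0 0 0 0 1 -1;0 0 0 0 0 3 -1;0 0 0 0 0 3 -1"

```text
time: 64.72
eef_pos: [0.6267, 0.0153, 0.1076]
tcp_rot: [0.707, 0.708, -0.0, 0.0]
contact_force: [-16.5, 0.1, 30.1]
opening: 0.698
finger_force: 89.5
```

```bash
python3 m.py
```

```text
64.725 [0.6267 0.0153 0.1076] [-16.5   0.1  30.1]
wrist nut1 (0.92, 0.626, -0.046, 0.126) (0.92, 0.626, 0.019, 0.134) (0.25, 0.623, 0.044, 0.097)
wrist roller1 (0.96, 0.627, -0.048, 0.112) (0.77, 0.625, 0.101, 0.122) (0.77, 0.621, 0.042, 0.096) (0.32, 0.623, 0.1, 0.06)
side nut1 (0.83, 0.614, -0.081, 0.14) (0.74, 0.424, 0.389, 0.015) (0.71, 0.465, 0.286, 0.013) (0.63, 0.432, -0.287, 0.015)
side roller1 (0.73, 0.614, -0.091, 0.095) (0.57, 0.602, 0.084, 0.098) (0.53, 0.601, -0.002, 0.098) (0.45, 0.432, -0.287, 0.016)
top nut1 (0.87, 0.467, 0.294, 0.017) (0.84, 0.438, -0.279, 0.012) (0.84, 0.427, 0.398, 0.011) (0.62, 0.622, -0.067, 0.134)
top roller1
```

>>> send_rows --rows "0 0 0 0 0 -4 -1;0 0 0 0 0 -8 -1;0 0 0 0 0 -8 1;0 0 0 0 0 -8 1;0 0 0 0 0 -8 1;0 0 0 0 0 -8 1;0 0 0 0 0 -8 1"

```text
time: 66.05
eef_pos: [0.6258, 0.0156, 0.1078]
tcp_rot: [0.707, 0.707, 0.0, -0.0]
contact_force: [0.7, 0.0, 0.7]
opening: 0.999
finger_force: 0.0
```

>>> send_rows --rows "0 0 0 0 0 -20 1;0 0 0 0 0 -60 1;0 0 0 0 0 -96 1;0 0 0 -60 -40 -96 1;0 0 0 -120 -80 -96 1;0 0 0 -180 -115 -96 1;0 0 0 -235 -150 -96 1;0 0 0 -294 -190 -96 1"

```text
time: 67.05
eef_pos: [0.4559, -0.2491, 0.206]
tcp_rot: [0.707, 0.707, 0.0, 0.002]
contact_force: [0.6, -0.5, 0.5]
opening: 0.999
finger_force: 0.0
```

>>> send_rows --rows "0 0 0 0 0 0 1;0 0 0 0 0 0 1;0 0 0 0 0 0 1;0 0 0 0 0 0 1"

```text
time: 67.55
eef_pos: [0.4574, -0.2462, 0.204]
tcp_rot: [0.706, 0.708, 0.0, 0.0]
contact_force: [-0.5, -1.0, -1.6]
opening: 0.999
finger_force: 0.0
```

```bash
python3 m.py; python3 n.py .436 -.280 .016
```

```text
67.55 [ 0.4574 -0.2462  0.204 ] [-0.5 -1.  -1.6]
wrist nut1 (0.65, 0.433, -0.278, 0.015)
wrist roller1 (0.75, 0.615, -0.097, 0.084) (0.21, 0.613, -0.188, 0.062)
side nut1 (0.92, 0.434, -0.287, 0.018) (0.5, 0.613, -0.084, 0.141) (0.45, 0.631, 0.005, 0.138) (0.45, 0.428, 0.391, 0.016)
side roller1 (0.72, 0.614, -0.093, 0.093) (0.67, 0.632, 0.003, 0.139) (0.62, 0.607, 0.078, 0.117)
top nut1 (0.72, 0.624, -0.063, 0.132) (0.61, 0.622, 0.019, 0.134) (0.6, 0.467, 0.295, 0.015) (0.55, 0.426, 0.396, 0.01)
top roller1 (0.53, 0.598, 0.017, 0.083) (0.51, 0.616, 0.097, 0.118)
(180, [0.4284, -0.3267, 0.016], np.float64(0.0272), 0.4)
(180, [0.4356, -0.2713, 0.016], np.float64(0.0274), 0.68)
(200, [0.4267, -0.3216, 0.016], np.float64(0.0236), 0.34)
(200, [0.4356, -0.2713, 0.016], np.float64(0.0274), 0.67)
(215, [0.4351, -0.2673, 0.016], np.float64(0.0279), 0.51)
0.65 [ 0.4365 -0.2781  0.0123]
hole 60 [ 0.4325 -0.2853  0.016 ] 6.5
hole 75 [ 0.4345 -0.2817  0.016 ] 8.1
hole 90 [ 0.4345 -0.2819  0.016 ] 8.5
hole 105 [ 0.4343 -0.2818  0.016 ] 8.8
```

>>> send_rows --rows "0 0 0 -36 -23 0 1;0 0 0 -36 -23 0 1;0 0 0 -36 -23 0 1;0 0 0 -36 -23 0 1"

```text
time: 68.6
eef_pos: [0.434, -0.2827, 0.2038]
tcp_rot: [0.707, 0.708, 0.0, -0.0]
contact_force: [0.7, -0.7, 0.2]
opening: 1.002
finger_force: 0.0
```

```bash
python3 s.py; python3 n.py .4345 -.2818 .016
```

```text
{'time': 68.6, 'qpos': [-0.774, -0.048, 1.975, 0.0, 1.215, -0.775], 'eef_pos': [0.434, -0.283, 0.204], 'tcp_rot': [0.707, 0.708, 0.0, -0.0], 'contact_force': [0.692, -0.698, 0.213], 'wrist_torque': [-0.006, 0.042, 0.001], 'opening': 1.002, 'finger_force': 0.0} yaw [ 9.008e+01 -2.000e-02  1.800e+02]
(160, [0.4344, -0.2814, 0.016], np.float64(0.0305), 0.98)
(180, [0.4344, -0.2814, 0.016], np.float64(0.0303), 0.98)
(200, [0.4343, -0.2816, 0.016], np.float64(0.0302), 0.98)
(215, [0.4343, -0.2815, 0.016], np.float64(0.03), 0.98)
0.91 [ 0.4372 -0.2828  0.016 ]
hole 90 [ 0.4381 -0.2841  0.016 ] 6.7
hole 105 [ 0.4299 -0.2829  0.016 ] 6.2
hole 105 [ 0.437  -0.2829  0.016 ] 7.3
```

Nut at (0.4344, −0.2815). I descend to TCP z ≈ −0.013 and grip.

>>> send_rows --rows "0 0 0 1 0 60 1;0 0 0 1 0 120 1;0 0 0 1 0 170 1;0 0 0 1 0 200 1;0 0 0 1 0 211 1;0 0 0 1 0 217 1;0 0 0 1 0 217 1;0 0 0 1 0 217 1"

```text
time: 69.7
eef_pos: [0.4346, -0.2831, -0.0118]
tcp_rot: [0.707, 0.707, 0.0, 0.001]
contact_force: [0.1, -0.0, 0.3]
opening: 0.997
finger_force: 0.0
```

>>> send_rows --rows "0 0 0 0 0 0 -1;0 0 0 0 0 0 -1;0 0 0 0 0 0 -1;0 0 0 0 0 0 -1;0 0 0 0 0 0 -1" --grip_force 80

```text
time: 70.32
eef_pos: [0.4347, -0.2833, -0.0116]
tcp_rot: [0.707, 0.707, -0.0, 0.001]
contact_force: [-0.1, -0.2, 6.0]
opening: 0.69
finger_force: 86.4
```

```bash
python3 s.py
```

```text
{'time': 70.325, 'qpos': [-0.773, 0.268, 2.086, -0.0, 0.784, -0.774], 'eef_pos': [0.435, -0.283, -0.012], 'tcp_rot': [0.707, 0.707, -0.0, 0.001], 'contact_force': [-0.118, -0.154, 6.045], 'wrist_torque': [0.065, 0.199, -0.019], 'opening': 0.69, 'finger_force': 86.383} yaw [9.0050e+01 1.1000e-01 1.7989e+02]
```

>>> send_rows --rows "0 0 0 0 0 -15 -1;0 0 0 0 0 -70 -1;0 0 0 0 0 -130 -1;0 0 0 0 0 -188 -1;0 0 0 0 0 -188 -1;0 0 0 45 22 -188 -1;0 0 0 95 47 -188 -1;0 0 0 145 72 -188 -1"

```text
time: 71.32
eef_pos: [0.5051, -0.1355, 0.1737]
tcp_rot: [0.707, 0.707, -0.0, -0.001]
contact_force: [0.8, -1.0, -0.6]
opening: 0.691
finger_force: 86.2
```

>>> send_rows --rows "0 0 0 50 25 0 -1;0 0 0 100 50 0 -1;0 0 0 150 75 0 -1;0 0 0 200 99 0 -1;0 0 0 230 114 0 -1;0 0 0 237 117 0 -1;0 0 0 237 117 0 -1;0 0 0 237 117 0 -1"

```text
time: 72.32
eef_pos: [0.6218, 0.0986, 0.1744]
tcp_rot: [0.707, 0.707, -0.001, -0.0]
contact_force: [-0.3, -0.8, -0.5]
opening: 0.693
finger_force: 86.2
```

>>> send_rows --rows "0 0 0 0 0 0 -1;0 0 0 0 0 8 -1;0 0 0 0 0 16 -1;0 0 0 0 0 22 -1;0 0 0 0 0 22 -1;0 0 0 0 0 22 -1"

```text
time: 73.08
eef_pos: [0.6226, 0.0999, 0.1529]
tcp_rot: [0.707, 0.707, 0.0, 0.0]
contact_force: [-0.7, 0.3, -1.4]
opening: 0.691
finger_force: 86.2
```

```bash
python3 s.py; python3 n.py .624 .100 .176
```

```text
{'time': 73.075, 'qpos': [-0.002, 0.251, 1.748, -0.0, 1.143, -0.002], 'eef_pos': [0.623, 0.1, 0.153], 'tcp_rot': [0.707, 0.707, 0.0, 0.0], 'contact_force': [-0.728, 0.343, -1.368], 'wrist_torque': [0.005, -0.002, -0.002], 'opening': 0.691, 'finger_force': 86.202} yaw [ 90.05   0.   179.99]
(180, [0.6261, 0.0593, 0.176], np.float64(0.0251), 0.44)
(180, [0.6257, 0.1106, 0.176], np.float64(0.0266), 0.65)
(200, [0.6264, 0.0594, 0.176], np.float64(0.0243), 0.45)
(200, [0.6262, 0.1109, 0.176], np.float64(0.0261), 0.63)
(215, [0.6264, 0.0595, 0.176], np.float64(0.024), 0.45)
(215, [0.6285, 0.1165, 0.176], np.float64(0.0246), 0.43)
0.6 [0.6304 0.021  0.1362]
0.6 [0.4724 0.2591 0.003 ]
```

>>> send_rows --rows "0 0 0 -1 1 5 -1;0 0 0 -1 1 10 -1;0 0 0 -1 1 15 -1;0 0 0 -1 1 19 -1;0 0 0 -1 1 22 -1;0 0 0 -1 1 22 -1"

```text
time: 73.92
eef_pos: [0.6234, 0.0989, 0.1306]
tcp_rot: [0.707, 0.707, -0.0, -0.0]
contact_force: [-0.0, 0.5, -0.9]
opening: 0.689
finger_force: 86.2
```

>>> send_rows --rows "0 0 0 0 0 1 -1;0 0 0 0 0 3 -1;0 0 0 0 0 5 -1;0 0 0 0 0 5 -1"

```text
time: 74.42
eef_pos: [0.6239, 0.099, 0.1268]
tcp_rot: [0.707, 0.707, 0.001, 0.0]
contact_force: [-1.1, 0.2, 3.9]
opening: 0.687
finger_force: 86.8
```

```bash
python3 s.py
```

```text
{'time': 74.425, 'qpos': [-0.003, 0.281, 1.762, 0.0, 1.097, -0.004], 'eef_pos': [0.624, 0.099, 0.127], 'tcp_rot': [0.707, 0.707, 0.001, 0.0], 'contact_force': [-1.102, 0.213, 3.904], 'wrist_torque': [0.154, 0.127, -0.048], 'opening': 0.687, 'finger_force': 86.798} yaw [ 9.0050e+01 -1.0000e-02  1.7992e+02]
```

Aligned. I press down; the seat is expected at TCP z ≈ 0.108.

>>> send_rows --rows "0 0 0 0 0 2 -1;0 0 0 0 0 4 -1;0 0 0 0 0 6 -1;0 0 0 0 0 8 -1;0 0 0 0 0 10 -1;0 0 0 0 0 12 -1;0 0 0 0 0 14 -1;0 0 0 0 0 14 -1"

```text
time: 75.42
eef_pos: [0.624, 0.099, 0.1132]
tcp_rot: [0.707, 0.707, 0.001, 0.0]
contact_force: [-1.2, 0.7, 6.2]
opening: 0.691
finger_force: 87.1
```

>>> send_rows --rows "0 0 0 0 0 2 -1;0 0 0 0 0 4 -1;0 0 0 0 0 6 -1;0 0 0 0 0 6 -1"

```text
time: 75.92
eef_pos: [0.624, 0.099, 0.1083]
tcp_rot: [0.707, 0.707, 0.0, 0.0]
contact_force: [-4.1, 1.1, 10.4]
opening: 0.689
finger_force: 87.4
```

>>> send_rows --rows "0 0 0 0 0 1 -1;0 0 0 0 0 2 -1;0 0 0 0 0 2 -1"

```text
time: 76.3
eef_pos: [0.6241, 0.099, 0.1083]
tcp_rot: [0.707, 0.707, 0.0, 0.0]
contact_force: [-7.7, 0.1, 17.4]
opening: 0.688
finger_force: 88.2
```

```bash
python3 s.py
```

```text
{'time': 76.3, 'qpos': [-0.003, 0.303, 1.772, -0.0, 1.066, -0.004], 'eef_pos': [0.624, 0.099, 0.108], 'tcp_rot': [0.707, 0.707, 0.0, 0.0], 'contact_force': [-7.732, 0.128, 17.399], 'wrist_torque': [0.089, 1.369, -0.014], 'opening': 0.688, 'finger_force': 88.235} yaw [9.0060e+01 1.0000e-02 1.7996e+02]
```

>>> send_rows --rows "0 0 0 0 0 4 -1;0 0 0 0 0 4 -1;0 0 0 0 0 0 -1;0 0 0 0 0 -5 -1;0 0 0 0 0 -5 1;0 0 0 0 0 -5 1;0 0 0 0 0 -5 1;0 0 0 0 0 -5 1"

```text
time: 77.3
eef_pos: [0.6234, 0.0988, 0.1086]
tcp_rot: [0.707, 0.707, -0.0, -0.0]
contact_force: [-0.5, -0.7, 0.4]
opening: 1.0
finger_force: 0.0
```

>>> send_rows --rows "0 0 0 0 0 -5 1;0 0 0 0 0 -40 1;0 0 0 0 0 -100 1;0 0 0 0 0 -160 1;0 0 0 -60 0 -220 1;0 0 0 -110 0 -220 1;0 0 0 -110 0 -220 1;0 0 0 -110 0 -220 1"

```text
time: 78.3
eef_pos: [0.6233, -0.0114, 0.3286]
tcp_rot: [0.707, 0.707, 0.0, -0.0]
contact_force: [-1.4, 0.4, 0.6]
opening: 1.001
finger_force: 0.0
```

>>> send_rows --rows "0 0 0 0 0 0 1;0 0 0 0 0 0 1;0 0 0 0 0 0 1"

```text
time: 78.68
eef_pos: [0.6234, -0.0102, 0.3284]
tcp_rot: [0.706, 0.708, -0.0, -0.0]
contact_force: [0.4, -0.5, 0.3]
opening: 1.002
finger_force: 0.0
```

```bash
python3 m.py
python3 - <<'E'
from f import *
p=cam('wrist')
for x,y in ((.624,.100),(.6257,.0153),(.6273,-.0697)):
    _,o=find(x,y,.136,.031,p=p); print((x,y),*o)
for n in ('wrist','side','top'):
    q=cam(n)
    for t in ('jack_top','tin','oil_bottle','screwdriver'): print(n,t,*[(round(d['p'],2),*w(q,d['position']).round(3).tolist()) for d in ctrl.look_for(q,t)])
E
```

```text
78.675 [ 0.6234 -0.0102  0.3284] [ 0.4 -0.5  0.3]
wrist nut1 (0.97, 0.628, -0.067, 0.135) (0.97, 0.622, 0.101, 0.134) (0.75, 0.627, 0.017, 0.137)
wrist roller1 (0.63, 0.625, -0.043, 0.094)
side nut1 (0.8, 0.616, 0.005, 0.137) (0.75, 0.425, 0.39, 0.015) (0.51, 0.612, -0.082, 0.136) (0.49, 0.615, 0.089, 0.136) (0.49, 0.466, 0.283, 0.015)
side roller1 (0.84, 0.615, -0.093, 0.094) (0.72, 0.6, 0.083, 0.095) (0.72, 0.603, -0.004, 0.098)
top nut1 (0.73, 0.615, 0.116, 0.132) (0.54, 0.464, 0.294, 0.018) (0.52, 0.617, -0.086, 0.136) (0.51, 0.612, -0.164, 0.057)
top roller1
(0.624, 0.1)
(0.6257, 0.0153)
(0.6273, -0.0697)
wrist jack_top (0.98, 0.627, -0.216, 0.046) (0.59, 0.625, -0.06, 0.063)
wrist tin
wrist oil_bottle
wrist screwdriver (0.9, 0.8, 0.077, 0.026) (0.74, 0.619, 0.1, 0.124)
side jack_top (0.6, 0.604, -0.215, 0.045)
side tin (0.59, 0.638, 0.339, 0.055)
side oil_bottle (0.94, 0.66, -0.41, 0.048)
side screwdriver (0.73, 0.804, 0.071, 0.023) (0.32, 0.602, -0.206, 0.054)
top jack_top (0.67, 0.619, -0.214, 0.041) (0.41, 0.611, -0.166, 0.055)
top tin (0.57, 0.645, 0.355, 0.063)
top oil_bottle (0.62, 0.656, -0.386, 0.059)
top screwdriver
```

```bash
python3 -c "
from plant import ctrl
print(ctrl.sign_off())"
```

```text
the job is handed in; nothing more can be done
None
```

I raised the jack until the knob hit its stop, stood all three rollers present on shafts 1–3, pressed a white push nut down tight on each, and handed the job in at about 79 s; the hand-in returned no verdict, but my last camera check showed everything in place and the screwdriver, tin, bottle and turquoise look-alike undisturbed.

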